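Set the drip rest and lay the trowel on it

TASK

Fold the plywood board of the drip rest up by its bar handle until it stands at the same slope as the red pointer beside it, and let go. Then lay the trowel with the pale wooden handle on the sloping board: blade flat on the wood, lengthwise across the slope, roughly centred sideways, its lower long edge down by the metal ledge; set it down without dropping it. Do not shift the red pointer, and leave the blue-handled trowel and the other things on the bench where they are.

Things in the scene. Friction and masses are not known exactly. Their poses are not given: they have to be found in the camera images.
- board: Hinged plywood board, 190 (x) x 220 (y) x 8 mm. Origin: mid-width on the hinge axis, 45 mm over the bench; x from hinge (edge away from the robot) to free edge (towards it), y along the hinge, z out of the upper face (at z = 6 mm). Starts 0 to 0.2 rad above level; x end folds up, to 1.2 rad. Stiff: about 10 N at the bar turns it; it stays where left, also under the trowel.
- board_bar (a point): Middle of the dark bar handle near the board's free edge, at x = 165, y = 0, z = 41 mm of the board; axes as the board's. The bar is round, 14 mm thick, parallel to y, 100 mm long between two 14 mm posts at y = +-50 mm that rise from the face.
- board_ledge (a point): Foot of the ledge's inner side, mid-width: x = 16, y = 0, z = 6 mm of the board; axes as the board's. The aluminium ledge crosses the board near the hinge from x = 8 to 16 mm, 200 mm long, and rises 16 mm from the face. A trowel touching it has its middle at x = 46 mm of the board.
- pointer: Red arm on the same hinge axis, just beyond the board's -y side (12 mm thick, 8 wide, middle at y = -127 mm, reaching x = 200 mm). Origin as the board's; x along the arm from hinge to tip. It stands at 0.42 to 0.72 rad above level, different each time; the board must get this slope (x axes parallel). It stays put unless pushed.
- pointer_tip (a point): Centre of the red 20 mm end block of the pointer, 190 mm from the hinge axis along the arm; axes as the pointer's.
- base: Fixed grey base plate under the board, 200 x 260 mm, 14 mm thick. Origin on the bench below the middle of the hinge; x level, towards the board's free edge, y along the hinge, z up. At y = -141 mm, beyond the pointer, a thin steel arc stands up to 220 mm high (look only).
- trowel: Trowel with pale wooden handle, to lay on the board, 0.26 kg, mostly blade. Flat steel blade 150 x 60 x 4 mm; on a 10 mm neck at its middle a round handle, 28 mm thick, 106 mm long, parallel to the long side, axis 55 mm above the blade's underside. Origin: centre of the underside, below the handle's middle; x along the handle, y across, z up. Either end may go either way.
- trowel_blue: Bystander: trowel of the same shape and size, with a blue handle; origin and axes alike.
- sleeve_a: Bystander: grey mortar-coated tube standing upright, 68 mm across, 100 mm high; origin at the centre of its underside.
- jar: Bystander: small jar with white cap, 42 mm across, 70 mm high; origin at the centre of its underside.
- tub: Bystander: white plastic tub, 124 mm across at the rim, 115 mm high, a brush in it reaching 200 mm high; origin at the centre of its underside.
- tape: Bystander: blue tape roll lying flat, 96 mm across, 48 mm high; origin at the centre of its underside.
- sleeve_b: Bystander: grey mortar-coated tube standing upright, 80 mm across, 120 mm high; origin at the centre of its underside.
- sanding_block: Bystander: cork sanding block 110 x 60 x 35 mm; origin at the centre of its underside.
Mind the look-alikes: they are no part of the job. Leave any pink look-alike of the trowel alone.

How it is judged:
On the way:
1. the board stands at the pointer's slope (within 0.08 rad), let go, with no trowel on it yet (angle between the x axis of board and the x axis of pointer, either way round below 0.08 rad and contact force between each of the fingers, trowel and board below 0.1 N), for 0.2 s.
At the end, for the whole second after the job is handed in: Board within 0.08 rad of the pointer; wooden-handled trowel released and at rest, blade flat on it (0.09 rad), handle up, lengthwise across the slope (0.17 rad), lower edge at most 12 mm from the ledge, not on it, its middle within 35 mm of the board's midline (angle between the x axis of board and the x axis of pointer, either way round below 0.08 rad and x of trowel in the frame of board between 0.04 and 0.058 m and y of trowel in the frame of board between -0.035 and 0.035 m and z of trowel in the frame of board between 0.002 and 0.012 m and angle between trowel's own z axis and vertical below 1.2 rad and angle between the z axis of trowel and the z axis of board, either way round below 0.09 rad and angle between the x axis of trowel and the y axis of board, either way round below 0.17 rad and contact force between the fingers and trowel below 0.1 N and linear speed of trowel below 0.02 m/s); the robot touches nothing.
It fails at once if the trowel is dropped (falls free faster than 0.4 m/s) (contact force between the fingers and trowel below 0.01 N and linear speed of trowel above 0.4 m/s).
It fails at once if the red pointer is shifted (its tip by more than 10 mm) (distance of pointer_tip from where it was at the start of the episode above 0.01 m).
It fails at once if a bystander is shifted by more than 30 mm (distance of any of trowel_blue, sleeve_a, jar, tub, tape, sleeve_b, sanding_block from where it was at the start of the episode above 0.03 m).
It also fails if it takes over 54 s, if anything falls off the work surface, if the arm or the gripper's body presses on something with over 40 N, if the wrist force passes 120 N, or if a joint passes its speed limit or range.

ROBOT

A 6-joint arm with a two-finger parallel gripper is mounted at the origin on the work surface. World frame = base frame: x ahead of the robot, y to its left, z up, the work surface at z = 0. Lengths are in m, angles in rad, forces in N, time in s.
With the tool pointing down it reaches from about 0.25 to 0.8 m from the base axis. Payload 3.9 kg.
Tool frame: the origin (TCP) lies at the very end of the fingers, on their centre line; the grasp point (between the pads) lies bot.tcp_to_grasp behind it (bot.tcp_to_grasp is the distance from the TCP to the grasp point, in m); z points along the fingers, x is the direction in which the jaws open and shut, and the axes are right-handed (so a half turn about z gives the same grasp; the last joint's range is limited). The gripper opens to 85 mm and grips with 20 to 120 N. Pads are 22 mm wide; open, the fingers measure 114 mm over their backs; the gripper's body (76 mm by 85 mm) begins 54 mm behind the grasp point. The pads swing forward as they close: fully open they stand 13 mm farther back than shut.
Start: joints at [-1.114, 0.26, -0.138, 1.173, 0, 1.571], TCP at [0.232, -0.471, 0.231] pointing down, gripper open.
Joint ranges: [-2.78, 2.78], [-0.83, 1.72], [-1.28, 1.37], [-1.9, 2.12], [-1.57, 1.48], [-3.14, 3.14]. Speed limits (rad/s): [2.57, 2.57, 3.14, 3.14, 3.14, 3.14].

INTERFACE

Orientations are given as a rotation vector (axis times angle).
In Python, from plant import monitor, eyes, ticket, bot gives the robot as it stands.
- The arm moves only by the tool play_rows, never from a script. Its argument "plan" is a list of rows, each an object with "travel": the shift along the tool's x, y, z in m, a list of three; "dr": the turn, a rotation vector about the tool's x, y, z in degrees, a list of three; "gripper": the closure, from -1 (fully open) to 1 (shut). A call has 1 to 12 rows; each row shifts and turns the pose as measured when the row begins, along the tool's axes as they then stand; what a row does not reach is not made up. A row lasts 1/12 s, in which the tool goes at most 41.7 mm and 7.16 degrees, less where a joint would pass 70% of its speed; a pose out of reach is approached as far as the arm can. A call is refused whole if a number of a shift passes 0.0417 or a number of a turn 7.16, either way. A call with a gripper value outside its range is refused whole. The fingers move at their own pace and stop on an object; the grip force is fixed at half the most. Time passes only in rows, so rows that do not move let the fingers close. It gives the time, the measured TCP pose, the force and the opening at its end, in the units of the state.
- monitor.read_state(): the state, without advancing time (a new reading comes with each control period).
- eyes.grab_frame(name): name is "side" or "top"; returns the picture (400x640x3 uint8, red, green, blue); there is no depth.
- eyes.camera_info(name): a dict with "vfov" (degrees; the focal length in pixels is half the picture's height over the tangent of half this angle, whatever the lens; pixels are square), "cx", "cy" (the principal point, pixels), "dist_coeffs" ([k1, k2, p1, p2, k3] as OpenCV has them; the pictures are not rectified), "rvec" (rotation vector, rad) and "tvec" (3), from world to camera coordinates, as OpenCV has them. Camera axes: x right, y down, z forward; pixel columns grow to the right and rows downward; lengths in m; the calibration is good to about 2 mm. A picture is of the moment at which its call begins. camera_info takes no time and is no camera call.
- ticket.sign_off(): hands the job in, once; it reports no verdict.
The state is a dict: "clock": time; "joints": joint angles; "dq": joint speeds; "tau": joint torques, N m; "eef_pos": TCP position; "tcp_rot": TCP orientation; "wrist_force": force on the tool from outside, world axes, zero at the start; "wrist_torque": the same for the moment, N m; "width": finger opening in m.
Only numpy, scipy, OpenCV 4.12 (cv2) and the standard library are available. Lean on these libraries where they do the work, as an engineer would, in place of code of your own. Each camera call takes 0.05 s, during which the arm holds its last target. There are 200 camera calls.

## Working session

There is one attempt and no reset: what is moved stays moved. The work goes in short steps, Python scripts to look and compute and a tool call to move; the robot and the scene stay as the last step left them, time stands still between calls to the robot, and variables do not carry over. Pictures are saved under pics/ and viewed, about 8 in all and at most 12, crops included, and the job is handed in when it is done.

Besides the shell and the picture viewer there is one more tool, called after ">>>" as a command line: name --argument value ..., lists and objects as JSON in quotes. play_rows: Moves the arm, as the interface text tells. Its arguments: {"type":"object","properties":{"plan":{"type":"array","items":{"type":"object","properties":{"travel":{"type":"array","items":{"type":"number"}},"dr":{"type":"array","items":{"type":"number"}},"gripper":{"type":"number"}}}}},"required":["plan"]}

```bash
mkdir -p pics; ls; cat > h.py <<'E'
import numpy as np, cv2
from plant import monitor, eyes, ticket, bot
def cam(n):
    c=eyes.camera_info(n); f=200/np.tan(np.radians(c['vfov'])/2)
    K=np.array([[f,0,c['cx']],[0,f,c['cy']],[0,0,1]]); return K,np.array(c['dist_coeffs'],float),np.array(c['rvec'],float),np.array(c['tvec'],float)
def ray(n,uv):
    K,d,r,t=cam(n); R=cv2.Rodrigues(r)[0]
    p=cv2.undistortPoints(np.array(uv,float).reshape(-1,1,2),K,d).reshape(-1,2)
    D=np.c_[p,np.ones(len(p))]@R; return -R.T@t.ravel(), D/np.linalg.norm(D,axis=1)[:,None]
def onz(n,uv,z):
    o,D=ray(n,uv); return o+D*((z-o[2])/D[:,2])[:,None]
def tri(a,b):
    o1,D1=ray('top',a);o2,D2=ray('side',b);out=[]
    for x,y in zip(D1,D2):
        s=np.linalg.lstsq(np.c_[x,-y],o2-o1,rcond=None)[0]; p,q=o1+s[0]*x,o2+s[1]*y; out.append(np.r_[(p+q)/2,np.linalg.norm(p-q)])
    return np.array(out)
def proj(n,P):
    K,d,r,t=cam(n); return cv2.projectPoints(np.array(P,float).reshape(-1,1,3),r,t,K,d)[0].reshape(-1,2)
def save(n,name):
    im=eyes.grab_frame(n); cv2.imwrite(f'pics/{name}.png',im[:,:,::-1]); return im
E
python3 - <<'E'
from h import *
for n in('top','side'):
    save(n,n+'0'); o,_=ray(n,[[320,200]]); print(n,o,cam(n)[0][0,0],cam(n)[1])
print(bot.tcp_to_grasp, monitor.read_state())
E
```

```text
pics
top [0.19158947 0.02125391 1.72663622] 512.863083831392 [-0.16524044  0.          0.          0.          0.        ]
side [-0.04178349  0.62157022  0.70758448] 360.9116831131731 [-0.04101682  0.          0.          0.          0.        ]
0.0187 {'clock': 0.1, 'joints': array([-1.11399648e+00,  2.60640365e-01, -1.39218889e-01,  1.17271931e+00,
        2.42929418e-05,  1.57080005e+00]), 'dq': array([-0.00101516, -0.00221688,  0.00232777,  0.00083965,  0.00141931,
       -0.00038407]), 'tau': array([-7.00078708e-04, -4.06509018e+01,  2.54527205e+01,  1.01835190e-02,
        1.05448046e-04, -3.13231547e-07]), 'eef_pos': array([ 0.23130454, -0.47062113,  0.2305446 ]), 'tcp_rot': array([-2.66590657e+00,  1.66026883e+00,  2.35547687e-03]), 'wrist_force': array([ 0.01049483, -0.22388179,  0.74604245]), 'wrist_torque': array([ 0.02287795,  0.03388169, -0.01614576]), 'width': 0.08555226562748186}
```

View pics/top0.png

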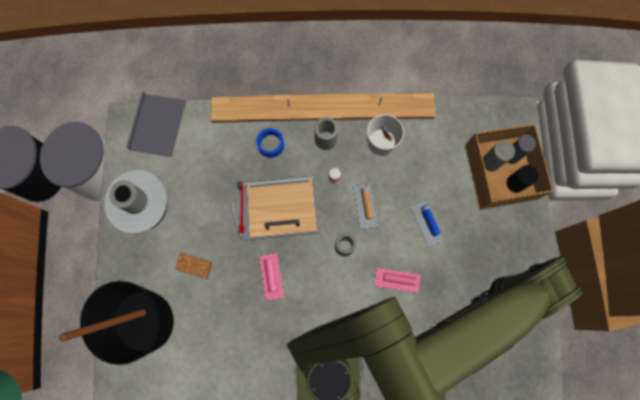

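View pics/side0.png

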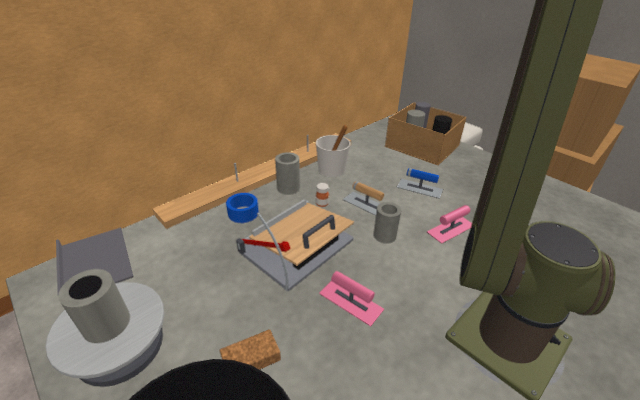

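Top view: the board is at (282,208) with its bar at (282,224), and the red pointer is at (242,207). The trowel candidates are pale wood (366,205), blue (428,223), and pink (271,277) and (398,281). The pale wooden handle at (366,205) fits; I'll confirm it in an enlarged crop.

```bash
python3 - <<'E'
from h import *
t=cv2.imread('pics/top0.png'); s=cv2.imread('pics/side0.png')
a=cv2.resize(t[170:260,225:390],None,fx=4.8,fy=4.8,interpolation=cv2.INTER_CUBIC)[:300*2]
cv2.imwrite('pics/topc.png',a)
b=cv2.resize(s[170:290,230:405],None,fx=4.5,fy=4.5,interpolation=cv2.INTER_CUBIC)
cv2.imwrite('pics/sidec.png',b)
def blobs(im,n,f,mn=15):
    h=cv2.cvtColor(im,cv2.COLOR_BGR2HSV); m=f(h).astype(np.uint8)
    c,l,st,ce=cv2.connectedComponentsWithStats(m)
    for i in range(1,c):
        if st[i,4]>=mn:
            ys,xs=np.where(l==i); r=cv2.minAreaRect(np.c_[xs,ys].astype(np.float32)); print(n,st[i],ce[i].round(1),np.round(r[0],1),np.round(r[1],1),round(r[2],1))
red=lambda h:((h[:,:,0]<6)|(h[:,:,0]>176))&(h[:,:,1]>170)&(h[:,:,2]>60)
wood=lambda h:(h[:,:,0]>8)&(h[:,:,0]<22)&(h[:,:,1]>90)&(h[:,:,2]>120)
blobs(t,'top red',red);blobs(s,'side red',red)
blobs(t[180:240,230:390],'top wood (+230,180)',wood);blobs(s[175:275,230:400],'side wood(+230,175)',wood)
E
```

```text
top red [240 212   4  20  38] [241.2 224.6] [241.5 221.5] [19.  3.] 90.0
side red [243 239  33   8 131] [259.3 242.8] [258.9 242.9] [32.6  4.6] 7.1
side red [278 242  12   9  79] [284.1 245.8] [283.9 246. ] [8.7 9.9] 76.0
top wood (+230,180) [  18    0   68   57 3085] [51.  28.1] [50.9 28. ] [51.3 66. ] 85.3
top wood (+230,180) [133  11  10  27 151] [137.5  24.1] [137.5  24. ] [26.8  5.6] 80.5
side wood(+230,175) [  0   0  46  21 606] [18.2  7.1] [22.5 10. ] [20. 45.] 90.0
side wood(+230,175) [126   8  28  18 222] [139.7  16. ] [139.3  15.9] [29.1  8.2] 25.2
side wood(+230,175) [87 17 12  8 67] [92.6 20.5] [92.5 20.5] [ 7. 11.] 90.0
side wood(+230,175) [  40   28   84   63 2362] [76.6 56.1] [79.1 51.5] [46.2 76.8] 53.1
side wood(+230,175) [ 20  55  23  12 156] [32.2 61.8] [31.  60.5] [11. 22.] 90.0
side wood(+230,175) [36 72 13  8 42] [43.  74.5] [43.  73.8] [13.9  4.3] 29.7
```

View pics/topc.png

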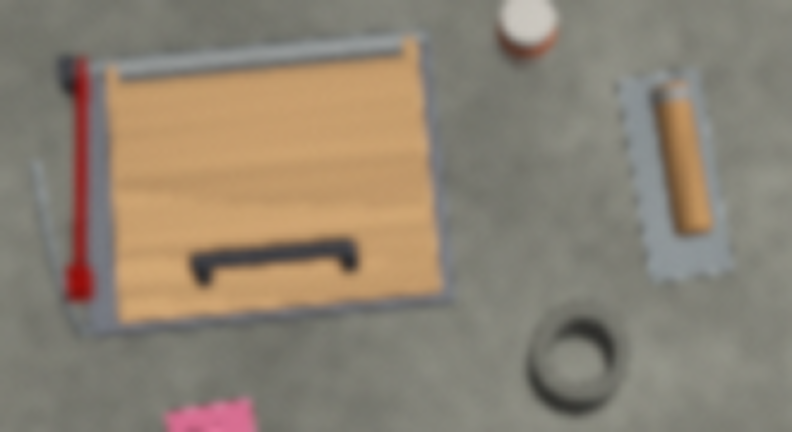

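View pics/sidec.png

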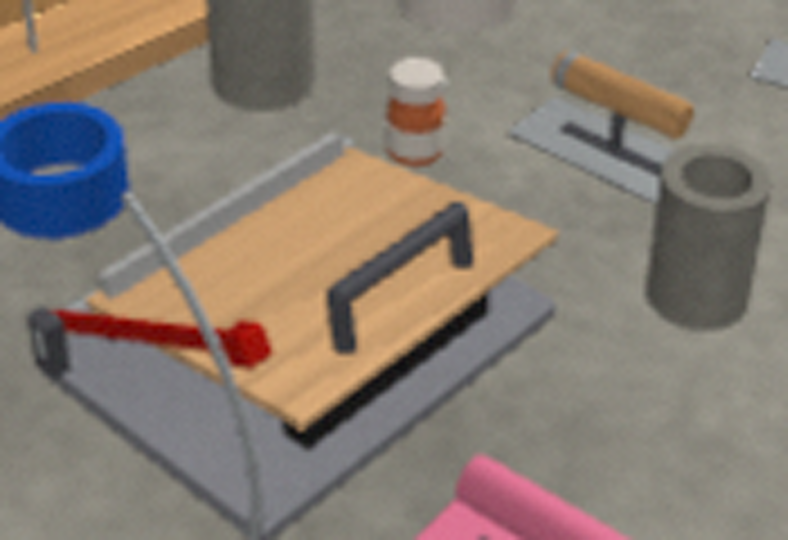

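The crops confirm the pale-handled trowel at top (366,205), with a sleeve standing nearby. The board is near level, and its bar runs from (266,225) to (298,221) in the top view. Next I triangulate.

```bash
python3 - <<'E'
from h import *
np.set_printoptions(precision=4,suppress=True)
T=lambda p:(np.array(p,float)+.5)/4.8-.5+[225,170]
S=lambda p:(np.array(p,float)+.5)/4.5-.5+[230,170]
n=['bar+','bar-','tip','hinge','free+','free-','led+','led-','h1','h2']
tp=[(200,263),(350,247),(80,283),(79,66),(118,323),(445,292),(120,75),(402,42),(672,90),(694,230)]
sp=[(338,292),(459,212),(247,343),(60,321),(298,428),(556,236),(106,280),(342,140),(564,70),(683,118)]
P=tri(T(tp),S(sp))
for a,b in zip(n,P): print(a,b)
print('plate',onz('top',T([(92,333),(450,298),(425,35)]),.014), onz('side',S([(553,308)]),.014))
c=onz('top',T([(622,82),(700,70),(732,268),(650,280)]),.004);print('blade',c,c.mean(0))
print('sleeve/jar top',onz('top',T([(580,357)]),.1),onz('top',T([(527,18)]),.07))
E
```

```text
bar+ [0.4658 0.1887 0.1137 0.0027]
bar- [0.4748 0.0883 0.1108 0.0012]
tip [0.4493 0.2651 0.1358 0.0008]
hinge [0.6183 0.2804 0.0448 0.0023]
free+ [0.4313 0.2481 0.0761 0.0013]
free- [0.4501 0.0261 0.073  0.0033]
led+ [0.6074 0.2498 0.066  0.002 ]
led- [0.6259 0.0511 0.0628 0.0033]
h1 [ 0.5923 -0.1357  0.0522  0.001 ]
h2 [ 0.4914 -0.147   0.0579  0.0007]
plate [[0.4329 0.2746 0.014 ]
 [0.4536 0.0219 0.014 ]
 [0.6449 0.0365 0.014 ]] [[0.4499 0.0255 0.014 ]]
blade [[ 0.61   -0.1047  0.004 ]
 [ 0.6179 -0.1613  0.004 ]
 [ 0.4728 -0.1787  0.004 ]
 [ 0.4654 -0.12    0.004 ]] [ 0.5415 -0.1412  0.004 ]
sleeve/jar top [[ 0.3991 -0.0639  0.1   ]] [[ 0.641  -0.0352  0.07  ]]
```

```bash
cat >> h.py <<'E'
from scipy.spatial.transform import Rotation as Ro, Slerp
import json
YAW=0.088; H=np.array([.6278,.1525,.045]); BETA=0.495; G=bot.tcp_to_grasp
def board(b):  # columns: board axes in world
    return (Ro.from_euler('z',YAW+np.pi)*Ro.from_euler('y',-b)).as_matrix()
def tool(ang,tilt=0): # tool x at heading ang (deg), tool axis tilted (rad) about the bar's direction, leaning away
    x=np.array([np.cos(np.radians(ang)),np.sin(np.radians(ang)),0]); R=np.c_[x,np.cross([0,0,-1],x),[0,0,-1]]
    return Ro.from_euler('z',YAW).as_matrix()@Ro.from_euler('y',tilt).as_matrix()@Ro.from_euler('z',-YAW).as_matrix()@R
def gp(P,R): return np.array(P)-0+R[:,2]*G  # TCP for grasp point P
def rows(goal,Rg,n,g,start=None):
    s=monitor.read_state(); p0,R0=(s['eef_pos'],Ro.from_rotvec(s['tcp_rot'])) if start is None else start
    Rg=Ro.from_matrix(Rg); sl=Slerp([0,1],Ro.concatenate([R0,Rg])); out=[];p,R=np.array(p0),R0
    for i in range(1,n+1):
        q=p0+(np.array(goal)-p0)*i/n; Q=sl(i/n)
        t=R.inv().apply(q-p).round(4); d=np.degrees((R.inv()*Q).as_rotvec()).round(1)
        out.append(dict(travel=t.tolist(),dr=d.tolist(),gripper=g)); p=p+R.apply(t); R=R*Ro.from_rotvec(np.radians(d))
    print('row max mm %.1f deg %.1f; err goal %.4f'%(max(np.abs(o['travel']).max() for o in out)*1e3,max(np.abs(o['dr']).max() for o in out),np.linalg.norm(p-goal)))
    for o in out: print(json.dumps(o,separators=(',',':')))
    return p,R
E
python3 - <<'E'
from h import *
R=tool(5)
print(monitor.read_state()['clock'])
a=rows([.400,-.15,.24],tool(-30),12,-1)
a=rows(np.r_[.4703,.1385,.20],R,11,-1,a)
E
```

```text
0.1
row max mm 30.0 deg 2.9; err goal 0.0001
{"travel":[-0.0178,-0.0244,-0.0008],"dr":[-0.0,0.0,-2.8],"gripper":-1}
{"travel":[-0.0165,-0.0252,-0.0007],"dr":[-0.0,0.0,-2.8],"gripper":-1}
{"travel":[-0.0154,-0.0261,-0.0008],"dr":[-0.0,0.0,-2.9],"gripper":-1}
{"travel":[-0.0139,-0.0267,-0.0007],"dr":[-0.0,0.0,-2.8],"gripper":-1}
{"travel":[-0.0127,-0.0274,-0.0008],"dr":[-0.0,0.0,-2.8],"gripper":-1}
{"travel":[-0.0113,-0.028,-0.0007],"dr":[-0.0,0.0,-2.8],"gripper":-1}
{"travel":[-0.0099,-0.0285,-0.0008],"dr":[-0.0,0.1,-2.8],"gripper":-1}
{"travel":[-0.0085,-0.029,-0.0008],"dr":[-0.0,-0.0,-2.9],"gripper":-1}
{"travel":[-0.007,-0.0294,-0.0007],"dr":[-0.0,-0.0,-2.8],"gripper":-1}
{"travel":[-0.0056,-0.0296,-0.0008],"dr":[-0.0,-0.0,-2.8],"gripper":-1}
{"travel":[-0.0042,-0.03,-0.0008],"dr":[-0.0,-0.0,-2.8],"gripper":-1}
{"travel":[-0.0027,-0.03,-0.0007],"dr":[-0.0,-0.0,-2.8],"gripper":-1}
row max mm 27.0 deg 3.2; err goal 0.0000
{"travel":[-0.0076,-0.0259,0.0036],"dr":[-0.0,-0.0,-3.2],"gripper":-1}
{"travel":[-0.0061,-0.0263,0.0037],"dr":[-0.0,-0.0,-3.2],"gripper":-1}
{"travel":[-0.0047,-0.0266,0.0036],"dr":[-0.0,-0.0,-3.2],"gripper":-1}
{"travel":[-0.0031,-0.0268,0.0037],"dr":[-0.0,-0.0,-3.1],"gripper":-1}
{"travel":[-0.0017,-0.0269,0.0036],"dr":[-0.0,-0.0,-3.2],"gripper":-1}
{"travel":[-0.0002,-0.027,0.0037],"dr":[-0.0,-0.0,-3.2],"gripper":-1}
{"travel":[0.0013,-0.027,0.0036],"dr":[-0.0,-0.0,-3.2],"gripper":-1}
{"travel":[0.0028,-0.0268,0.0037],"dr":[-0.0,-0.0,-3.2],"gripper":-1}
{"travel":[0.0043,-0.0267,0.0036],"dr":[-0.0,-0.0,-3.2],"gripper":-1}
{"travel":[0.0058,-0.0264,0.0036],"dr":[-0.0,-0.0,-3.1],"gripper":-1}
{"travel":[0.0072,-0.026,0.0037],"dr":[-0.0,-0.0,-3.2],"gripper":-1}
```

>>> play_rows --plan '[{"travel": [-0.018, -0.024, -0.001], "dr": [0, 0, -2.8], "gripper": -1}, {"travel": [-0.0165, -0.025, -0.001], "dr": [0, 0, -2.8], "gripper": -1}, {"travel": [-0.0155, -0.026, -0.001], "dr": [0, 0, -2.8], "gripper": -1}, {"travel": [-0.014, -0.0265, -0.001], "dr": [0, 0, -2.8], "gripper": -1}, {"travel": [-0.0125, -0.0275, -0.001], "dr": [0, 0, -2.8], "gripper": -1}, {"travel": [-0.0115, -0.028, -0.001], "dr": [0, 0, -2.8], "gripper": -1}, {"travel": [-0.01, -0.0285, -0.001], "dr": [0, 0, -2.8], "gripper": -1}, {"travel": [-0.0085, -0.029, -0.001], "dr": [0, 0, -2.8], "gripper": -1}, {"travel": [-0.007, -0.0295, -0.001], "dr": [0, 0, -2.8], "gripper": -1}, {"travel": [-0.0055, -0.0295, -0.001], "dr": [0, 0, -2.8], "gripper": -1}, {"travel": [-0.004, -0.03, -0.001], "dr": [0, 0, -2.8], "gripper": -1}, {"travel": [-0.0025, -0.03, -0.001], "dr": [0, 0, -2.8], "gripper": -1}]'

```text
clock: 1.1
eef_pos: [0.3986, -0.1387, 0.2377]
tcp_rot: [-3.036, 0.795, 0.014]
wrist_force: [-0.2, -1.1, 0.5]
width: 0.0852
```

```bash
python3 - <<'E'
from h import *
a=rows(np.r_[.4703,.1385,.20],tool(5),12,-1)
E
```

```text
row max mm 23.9 deg 2.9; err goal 0.0001
{"travel":[-0.0061,-0.0231,0.0032],"dr":[-0.0,0.0,-2.9],"gripper":-1}
{"travel":[-0.0049,-0.0233,0.0033],"dr":[-0.0,0.1,-2.8],"gripper":-1}
{"travel":[-0.0038,-0.0235,0.0032],"dr":[-0.1,0.0,-2.9],"gripper":-1}
{"travel":[-0.0025,-0.0238,0.0032],"dr":[0.0,0.1,-2.9],"gripper":-1}
{"travel":[-0.0014,-0.0238,0.0031],"dr":[0.0,0.0,-2.8],"gripper":-1}
{"travel":[-0.0002,-0.0238,0.0032],"dr":[-0.0,0.1,-2.9],"gripper":-1}
{"travel":[0.001,-0.0239,0.0032],"dr":[-0.0,0.0,-2.8],"gripper":-1}
{"travel":[0.0021,-0.0237,0.0032],"dr":[-0.1,0.0,-2.9],"gripper":-1}
{"travel":[0.0034,-0.0237,0.0031],"dr":[0.0,0.1,-2.9],"gripper":-1}
{"travel":[0.0045,-0.0234,0.0032],"dr":[0.0,0.0,-2.8],"gripper":-1}
{"travel":[0.0057,-0.0232,0.0031],"dr":[-0.0,0.1,-2.9],"gripper":-1}
{"travel":[0.0068,-0.0228,0.0032],"dr":[-0.0,0.0,-2.9],"gripper":-1}
```

Tracking is good.

>>> play_rows --plan '[{"travel": [-0.006, -0.023, 0.003], "dr": [0, 0, -2.9], "gripper": -1}, {"travel": [-0.005, -0.023, 0.003], "dr": [0, 0, -2.9], "gripper": -1}, {"travel": [-0.004, -0.0235, 0.003], "dr": [0, 0, -2.9], "gripper": -1}, {"travel": [-0.0025, -0.024, 0.003], "dr": [0, 0, -2.9], "gripper": -1}, {"travel": [-0.0015, -0.024, 0.003], "dr": [0, 0, -2.9], "gripper": -1}, {"travel": [0, -0.024, 0.003], "dr": [0, 0, -2.9], "gripper": -1}, {"travel": [0.001, -0.024, 0.003], "dr": [0, 0, -2.9], "gripper": -1}, {"travel": [0.002, -0.0235, 0.003], "dr": [0, 0, -2.9], "gripper": -1}, {"travel": [0.0035, -0.0235, 0.003], "dr": [0, 0, -2.9], "gripper": -1}, {"travel": [0.0045, -0.0235, 0.003], "dr": [0, 0, -2.9], "gripper": -1}, {"travel": [0.0055, -0.023, 0.003], "dr": [0, 0, -2.9], "gripper": -1}, {"travel": [0.007, -0.023, 0.003], "dr": [0, 0, -2.9], "gripper": -1}]'

```text
clock: 2.1
eef_pos: [0.4642, 0.1559, 0.1981]
tcp_rot: [-3.13, -0.204, 0.02]
wrist_force: [0.1, -0.1, 0.1]
width: 0.0857
```

```bash
python3 - <<'E'
from h import *
R=tool(5); print(monitor.read_state()['joints'])
rows(gp([.4703,.1385,.110],R),R,8,-1)
E
```

```text
[ 0.31859654  0.22573859 -0.27392259  1.08240153  0.00824624  1.7591966 ]
row max mm 13.4 deg 0.4; err goal 0.0001
{"travel":[0.0006,0.0023,0.0133],"dr":[-0.0,0.1,0.3],"gripper":-1}
{"travel":[0.0007,0.0024,0.0133],"dr":[-0.1,0.1,0.3],"gripper":-1}
{"travel":[0.0006,0.0023,0.0134],"dr":[-0.0,0.1,0.3],"gripper":-1}
{"travel":[0.0006,0.0023,0.0133],"dr":[-0.1,0.1,0.3],"gripper":-1}
{"travel":[0.0006,0.0022,0.0133],"dr":[-0.0,0.1,0.3],"gripper":-1}
{"travel":[0.0006,0.0023,0.0134],"dr":[-0.0,0.0,0.3],"gripper":-1}
{"travel":[0.0006,0.0023,0.0133],"dr":[-0.1,0.1,0.3],"gripper":-1}
{"travel":[0.0005,0.0022,0.0134],"dr":[-0.0,0.1,0.4],"gripper":-1}
```

>>> play_rows --plan '[{"travel": [0.0005, 0.0025, 0.0133], "dr": [0, 0.1, 0.3], "gripper": -1}, {"travel": [0.0005, 0.0025, 0.0133], "dr": [-0.1, 0.1, 0.3], "gripper": -1}, {"travel": [0.0005, 0.0025, 0.0133], "dr": [0, 0.1, 0.3], "gripper": -1}, {"travel": [0.0005, 0.0025, 0.0133], "dr": [-0.1, 0.1, 0.3], "gripper": -1}, {"travel": [0.0005, 0.0025, 0.0133], "dr": [0, 0.1, 0.3], "gripper": -1}, {"travel": [0.0005, 0.0025, 0.0133], "dr": [0, 0.1, 0.3], "gripper": -1}, {"travel": [0.0005, 0.002, 0.0133], "dr": [0, 0.1, 0.3], "gripper": -1}, {"travel": [0.0005, 0.002, 0.0133], "dr": [0, 0.1, 0.3], "gripper": -1}]'

```text
clock: 2.77
eef_pos: [0.4712, 0.1447, 0.0862]
tcp_rot: [-3.133, -0.155, -0.004]
wrist_force: [0.2, 0.9, 0.3]
width: 0.0856
```

>>> play_rows --plan '[{"travel": [0, 0, 0], "dr": [0, 0, 0], "gripper": 0.6}, {"travel": [0, 0, 0], "dr": [0, 0, 0], "gripper": 1}, {"travel": [0, 0, 0], "dr": [0, 0, 0], "gripper": 1}, {"travel": [0, 0, 0], "dr": [0, 0, 0], "gripper": 1}, {"travel": [0, 0, 0], "dr": [0, 0, 0], "gripper": 1}, {"travel": [0, 0, 0], "dr": [0, 0, 0], "gripper": 1}, {"travel": [0, 0, 0], "dr": [0, 0, 0], "gripper": 1}, {"travel": [0, 0, 0], "dr": [0, 0, 0], "gripper": 1}]'

```text
clock: 3.43
eef_pos: [0.4721, 0.1443, 0.0854]
tcp_rot: [-3.135, -0.154, -0.005]
wrist_force: [0.6, 0.6, -4.2]
width: 0.0123
```

```bash
python3 - <<'E'
from h import *
print(monitor.read_state()); save('side','s1')
im=cv2.imread('pics/s1.png'); cv2.imwrite('pics/s1c.png',cv2.resize(im[160:290,220:400],None,fx=4,fy=4,interpolation=cv2.INTER_CUBIC))
E
```

```text
{'clock': 3.4333, 'joints': array([ 0.29517762,  0.31671678, -0.47018168,  0.78012795,  0.00225332,
        1.7680702 ]), 'dq': array([ 3.51015461e-04,  1.18334331e-03, -3.77658789e-05, -3.20666062e-04,
       -3.26316640e-04,  2.75075084e-03]), 'tau': array([  0.25717906, -41.50086164,  21.87504351,   0.3860858 ,
         0.06627873,  -0.14720219]), 'eef_pos': array([0.47206503, 0.14429081, 0.08542732]), 'tcp_rot': array([-3.13472468, -0.15358   , -0.00487561]), 'wrist_force': array([ 0.57830398,  0.63509036, -4.2454454 ]), 'wrist_torque': array([ 0.01460758, -0.18526247, -0.10752597]), 'width': 0.012264148870898016}
```

View pics/s1c.png

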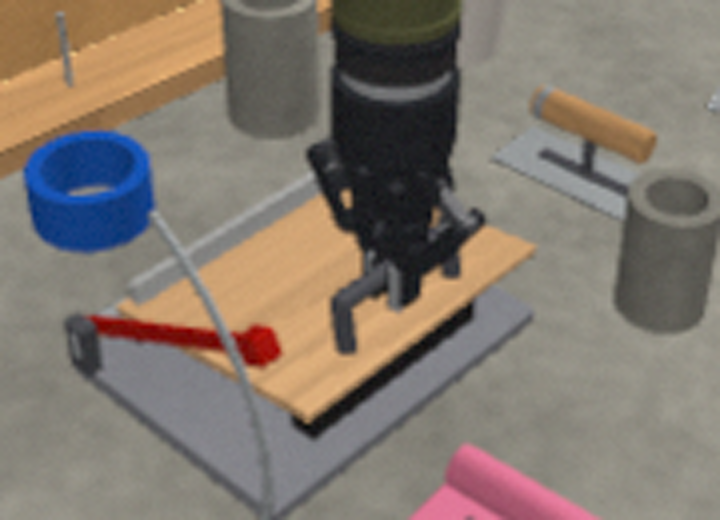

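>>> play_rows --plan '[{"travel": [0.0007, 0, -0.005], "dr": [0, -1.7, 0], "gripper": 1}, {"travel": [0.0007, 0, -0.005], "dr": [0, -1.7, 0], "gripper": 1}, {"travel": [0.0007, 0, -0.005], "dr": [0, -1.7, 0], "gripper": 1}, {"travel": [0.0007, 0, -0.005], "dr": [0, -1.7, 0], "gripper": 1}, {"travel": [0.0007, 0, -0.005], "dr": [0, -1.7, 0], "gripper": 1}, {"travel": [0.0007, 0, -0.005], "dr": [0, -1.7, 0], "gripper": 1}, {"travel": [0.0007, 0, -0.005], "dr": [0, -1.7, 0], "gripper": 1}, {"travel": [0.0007, 0, -0.005], "dr": [0, -1.7, 0], "gripper": 1}]'

```text
clock: 4.15
eef_pos: [0.4831, 0.145, 0.1176]
tcp_rot: [3.104, 0.15, -0.378]
wrist_force: [0.5, 0.8, -10.7]
width: 0.0121
```

>>> play_rows --plan '[{"travel": [0.0007, 0, -0.005], "dr": [0, -1.7, 0], "gripper": 1}, {"travel": [0.0007, 0, -0.005], "dr": [0, -1.7, 0], "gripper": 1}, {"travel": [0.0007, 0, -0.005], "dr": [0, -1.7, 0], "gripper": 1}, {"travel": [0.0007, 0, -0.005], "dr": [0, -1.7, 0], "gripper": 1}, {"travel": [0.0007, 0, -0.005], "dr": [0, -1.7, 0], "gripper": 1}, {"travel": [0.0007, 0, -0.0045], "dr": [0, -1.6, 0], "gripper": 1}, {"travel": [0, 0, 0], "dr": [0, 0, 0], "gripper": 1}]'

```text
clock: 4.73
eef_pos: [0.4947, 0.1458, 0.1389]
tcp_rot: [3.042, 0.146, -0.677]
wrist_force: [-0.8, -0.3, 4.8]
width: 0.0124
```

```bash
python3 - <<'E'
from h import *
s=monitor.read_state(); R=Ro.from_rotvec(s['tcp_rot']).as_matrix(); g=s['eef_pos']-R[:,2]*G
B=board(0); v=(g-H)@B; print(g,v,'beta',np.arctan2(v[2],v[0])-np.arctan2(41,165), 'tilt',np.arcsin(-R[0,2]), s['width'],s['wrist_force'])
for n in('top','side'): save(n,n+'2')
t=cv2.imread('pics/top2.png')[170:260,225:345]; s=cv2.imread('pics/side2.png')[160:290,220:380]
cv2.imwrite('pics/c2.png',cv2.resize(s,None,fx=4.6,fy=4.6,interpolation=cv2.INTER_CUBIC))
E
```

```text
[0.50256779 0.14654594 0.15581415] [ 0.1252709  -0.0050752   0.11081415] beta 0.4806870362577936 tilt 0.4357628612348226 0.012407392260019075 [-0.75559507 -0.3362103   4.8005649 ]
```

View pics/c2.png

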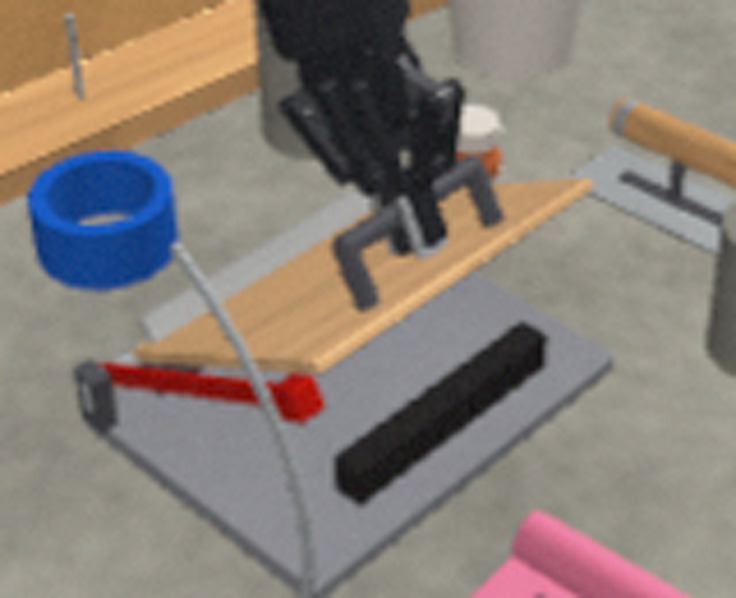

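Side view: the board is raised, with its free corners at crop (317,364) and (592,183), and the pointer's end block is at (298,397). I'll compute slopes by casting rays onto the known vertical planes.

```bash
python3 - <<'E'
from h import *
B=board(0)
def onplane(n,uv,yb):
    o,D=ray(n,uv); o=(o-H)@B; D=D@B; return o+D*((yb-o[1])/D[:,1])[:,None]
S=lambda p:(np.array(p,float)+.5)/4.6-.5+[220,160]
for uv,y,nm in [((317,360),-.110,'free+ top'),((318,370),-.110,'free+ bot'),((592,180),.110,'free- top')]:
    v=onplane('side',S([uv]),y)[0]; off=6/190 if 'top' in nm else -2/190
    print(nm,v,'r',np.hypot(v[0],v[2]),'beta',np.arctan2(v[2],v[0])-off)
def red(im):
    h=cv2.cvtColor(im,cv2.COLOR_BGR2HSV); return (((h[:,:,0]<6)|(h[:,:,0]>176))&(h[:,:,1]>170)&(h[:,:,2]>60))
for f in('side0','side2'):
    m=red(cv2.imread(f'pics/{f}.png')).astype(np.uint8); m[:,320:]=0; c,l,st,ce=cv2.connectedComponentsWithStats(m)
    for i in range(1,c):
        if 50<st[i,4]<110: 
            v=onplane('side',ce[i:i+1],-.127)[0]; print(f,ce[i],v,np.hypot(v[0],v[2]),'slope',np.arctan2(v[2],v[0]))
E
```

```text
free+ top [ 0.16261332 -0.11        0.10031574] r 0.19106632355369865 beta 0.5211725712619624
free+ bot [ 0.1629775 -0.11       0.0937738] r 0.18802975691442003 beta 0.5326452249892442
free- top [0.16384738 0.11       0.0959836 ] r 0.18989159257047095 beta 0.4983421473239614
side0 [284.06329114 245.81012658] [ 0.1649202  -0.127       0.08852297] 0.18717635799872961 slope 0.492623235769868
side2 [284.21333333 245.96      ] [ 0.16540931 -0.127       0.08836847] 0.18753460500287253 slope 0.4906638807711044
```

>>> play_rows --plan '[{"travel": [0, 0, 0], "dr": [0, 0, 0], "gripper": -0.3}, {"travel": [0, 0, 0], "dr": [0, 0, 0], "gripper": -1}, {"travel": [0, 0, 0], "dr": [0, 0, 0], "gripper": -1}, {"travel": [0, 0, 0], "dr": [0, 0, 0], "gripper": -1}, {"travel": [0, 0, 0], "dr": [0, 0, 0], "gripper": -1}, {"travel": [0, 0, -0.015], "dr": [0, 0, 0], "gripper": -1}, {"travel": [0, 0, -0.02], "dr": [0, 0, 0], "gripper": -1}, {"travel": [0, 0, -0.02], "dr": [0, 0, 0], "gripper": -1}, {"travel": [0, 0, -0.02], "dr": [0, 0, 0], "gripper": -1}, {"travel": [0, 0, -0.01], "dr": [0, 0, 0], "gripper": -1}]'

```text
clock: 5.67
eef_pos: [0.5287, 0.1497, 0.2201]
tcp_rot: [3.045, 0.151, -0.665]
wrist_force: [-0.4, -0.2, 0.6]
width: 0.0853
```

```bash
python3 - <<'E'
from h import *
t=save('top','top3');s=save('side','side3')
cv2.imwrite('pics/c3.png',np.vstack([cv2.resize(s[180:270,220:400],None,fx=4,fy=4,interpolation=cv2.INTER_CUBIC)[:,:,::-1],cv2.resize(t[172:230,225:405],None,fx=4,fy=4,interpolation=cv2.INTER_CUBIC)[:,:,::-1]]))
a=rows([.5415,-.02,.24],tool(-40,.0),12,-1)
b=rows([.5415,-.1412,.13],tool(-83.6,.0),12,-1,a)
E
```

```text
row max mm 14.2 deg 3.8; err goal 0.0001
{"travel":[-0.0011,0.0142,-0.0014],"dr":[0.8,1.9,3.7],"gripper":-1}
{"travel":[-0.0,0.0142,-0.0016],"dr":[0.8,2.0,3.8],"gripper":-1}
{"travel":[0.0009,0.0141,-0.0018],"dr":[0.8,1.9,3.7],"gripper":-1}
{"travel":[0.0019,0.014,-0.002],"dr":[0.8,1.9,3.8],"gripper":-1}
{"travel":[0.0029,0.0139,-0.002],"dr":[0.9,2.0,3.7],"gripper":-1}
{"travel":[0.0038,0.0136,-0.0022],"dr":[0.8,1.9,3.8],"gripper":-1}
{"travel":[0.0048,0.0133,-0.0022],"dr":[0.8,2.0,3.7],"gripper":-1}
{"travel":[0.0057,0.0129,-0.0022],"dr":[0.8,1.9,3.8],"gripper":-1}
{"travel":[0.0067,0.0124,-0.0022],"dr":[0.8,1.9,3.7],"gripper":-1}
{"travel":[0.0075,0.012,-0.0021],"dr":[0.8,2.0,3.8],"gripper":-1}
{"travel":[0.0083,0.0114,-0.002],"dr":[0.8,1.9,3.7],"gripper":-1}
{"travel":[0.0091,0.0108,-0.0019],"dr":[0.9,2.0,3.8],"gripper":-1}
row max mm 10.0 deg 3.7; err goal 0.0001
{"travel":[0.0065,0.0077,0.0092],"dr":[-0.0,-0.0,3.6],"gripper":-1}
{"travel":[0.007,0.0074,0.0091],"dr":[-0.0,-0.0,3.7],"gripper":-1}
{"travel":[0.0074,0.0068,0.0092],"dr":[-0.0,-0.0,3.6],"gripper":-1}
{"travel":[0.0078,0.0064,0.0092],"dr":[-0.0,-0.0,3.6],"gripper":-1}
{"travel":[0.0083,0.0059,0.0091],"dr":[-0.0,-0.0,3.7],"gripper":-1}
{"travel":[0.0085,0.0053,0.0092],"dr":[-0.0,-0.0,3.6],"gripper":-1}
{"travel":[0.0089,0.0048,0.0092],"dr":[-0.0,-0.0,3.6],"gripper":-1}
{"travel":[0.0092,0.0042,0.0091],"dr":[-0.0,-0.0,3.6],"gripper":-1}
{"travel":[0.0095,0.0036,0.0092],"dr":[-0.1,-0.0,3.7],"gripper":-1}
{"travel":[0.0096,0.003,0.0092],"dr":[0.0,-0.0,3.6],"gripper":-1}
{"travel":[0.0098,0.0024,0.0091],"dr":[0.0,-0.0,3.6],"gripper":-1}
{"travel":[0.01,0.0018,0.0092],"dr":[0.0,-0.0,3.7],"gripper":-1}
```

View pics/c3.png

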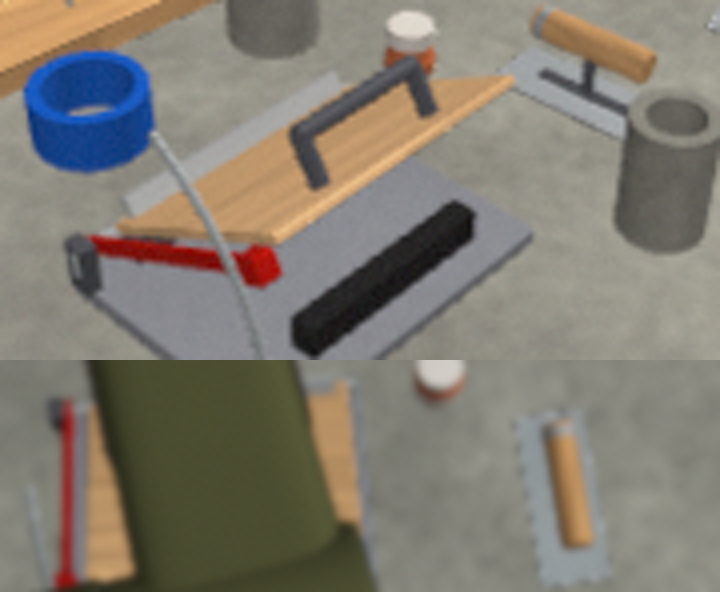

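The board stays up after release, with its free corners at crop (277,240) and (513,77). Now to the trowel.

>>> play_rows --plan '[{"travel": [-0.001, 0.014, -0.0015], "dr": [0.8, 1.9, 3.7], "gripper": -1}, {"travel": [0, 0.014, -0.0015], "dr": [0.8, 2, 3.8], "gripper": -1}, {"travel": [0.001, 0.014, -0.002], "dr": [0.8, 1.9, 3.7], "gripper": -1}, {"travel": [0.002, 0.014, -0.002], "dr": [0.8, 1.9, 3.8], "gripper": -1}, {"travel": [0.003, 0.014, -0.002], "dr": [0.9, 2, 3.7], "gripper": -1}, {"travel": [0.004, 0.0135, -0.002], "dr": [0.8, 1.9, 3.8], "gripper": -1}, {"travel": [0.005, 0.0135, -0.002], "dr": [0.8, 2, 3.7], "gripper": -1}, {"travel": [0.0055, 0.013, -0.002], "dr": [0.8, 1.9, 3.8], "gripper": -1}, {"travel": [0.0065, 0.0125, -0.002], "dr": [0.8, 1.9, 3.7], "gripper": -1}, {"travel": [0.0075, 0.012, -0.002], "dr": [0.8, 2, 3.8], "gripper": -1}, {"travel": [0.0085, 0.0115, -0.002], "dr": [0.8, 1.9, 3.7], "gripper": -1}, {"travel": [0.009, 0.011, -0.002], "dr": [0.9, 2, 3.8], "gripper": -1}]'

```text
clock: 6.77
eef_pos: [0.5317, -0.0246, 0.2274]
tcp_rot: [2.93, -1.122, 0.012]
wrist_force: [0.6, 0.2, 0.1]
width: 0.0853
```

```bash
python3 - <<'E'
from h import *
B=board(0)
def onplane(n,uv,yb):
    o,D=ray(n,uv); o=(o-H)@B; D=D@B; return o+D*((yb-o[1])/D[:,1])[:,None]
S=lambda p:(np.array(p,float)+.5)/4-.5+[220,180]
for uv,y,x,z in [((277,238),-.110,190,6),((513,75),.110,190,6),((300,134),-.05,165,41),((412,66),.05,165,41)]:
    v=onplane('side',S([uv]),y)[0]; print(v,np.hypot(v[0],v[2]),'beta',np.arctan2(v[2],v[0])-np.arctan2(z,x))
s=monitor.read_state();print(s['eef_pos'],s['joints'])
b=rows([.5415,-.1412,.13],tool(-83.6,.0),12,-1)
E
```

```text
[ 0.1636058  -0.11        0.09703245] 0.19021607120792072 beta 0.5037523692395692
[0.16234223 0.11       0.09644035] 0.18882727820891138 beta 0.5044688429518219
[ 0.12254368 -0.05        0.11678376] 0.16927905803232415 beta 0.5177835739988987
[0.12469282 0.05       0.11664721] 0.17074797618925794 beta 0.5085211647856023
[ 0.53166419 -0.02463375  0.22741916] [-0.04266863  0.26955557 -0.1350915   1.16018907 -0.00603258  2.25916689]
row max mm 9.7 deg 3.5; err goal 0.0001
{"travel":[0.007,0.0067,0.0082],"dr":[-0.0,-0.0,3.5],"gripper":-1}
{"travel":[0.0074,0.0062,0.0082],"dr":[-0.0,-0.1,3.5],"gripper":-1}
{"travel":[0.0079,0.0058,0.0081],"dr":[-0.0,-0.0,3.4],"gripper":-1}
{"travel":[0.0081,0.0053,0.0082],"dr":[-0.0,-0.1,3.5],"gripper":-1}
{"travel":[0.0084,0.0048,0.0082],"dr":[-0.1,0.0,3.5],"gripper":-1}
{"travel":[0.0088,0.0042,0.0081],"dr":[0.0,-0.0,3.5],"gripper":-1}
{"travel":[0.0089,0.0037,0.0082],"dr":[0.0,-0.1,3.4],"gripper":-1}
{"travel":[0.0092,0.0032,0.0081],"dr":[0.0,-0.0,3.5],"gripper":-1}
{"travel":[0.0094,0.0026,0.0082],"dr":[0.0,-0.1,3.5],"gripper":-1}
{"travel":[0.0095,0.002,0.0081],"dr":[-0.0,-0.0,3.5],"gripper":-1}
{"travel":[0.0097,0.0015,0.0082],"dr":[-0.0,-0.0,3.4],"gripper":-1}
{"travel":[0.0097,0.0008,0.0081],"dr":[-0.0,-0.1,3.5],"gripper":-1}
```

>>> play_rows --plan '[{"travel": [0.007, 0.0065, 0.008], "dr": [0, 0, 3.5], "gripper": -1}, {"travel": [0.0075, 0.006, 0.008], "dr": [0, -0.1, 3.5], "gripper": -1}, {"travel": [0.008, 0.006, 0.008], "dr": [0, 0, 3.5], "gripper": -1}, {"travel": [0.008, 0.0055, 0.008], "dr": [0, -0.1, 3.5], "gripper": -1}, {"travel": [0.0085, 0.005, 0.008], "dr": [0, 0, 3.5], "gripper": -1}, {"travel": [0.009, 0.004, 0.008], "dr": [0, 0, 3.5], "gripper": -1}, {"travel": [0.009, 0.0035, 0.008], "dr": [0, -0.1, 3.5], "gripper": -1}, {"travel": [0.009, 0.003, 0.008], "dr": [0, 0, 3.5], "gripper": -1}, {"travel": [0.0095, 0.0025, 0.008], "dr": [0, -0.1, 3.5], "gripper": -1}, {"travel": [0.0095, 0.002, 0.008], "dr": [0, 0, 3.5], "gripper": -1}, {"travel": [0.0095, 0.0015, 0.008], "dr": [0, 0, 3.4], "gripper": -1}, {"travel": [0.0095, 0.001, 0.008], "dr": [0, 0, 3.4], "gripper": -1}]'

```text
clock: 7.77
eef_pos: [0.5248, -0.1443, 0.1207]
tcp_rot: [2.299, -2.138, -0.007]
wrist_force: [0.2, -0.7, -0.9]
width: 0.0851
```

```bash
python3 - <<'E'
from h import *
R=tool(-83.6)
rows(gp([.5415,-.1412,.056],R),R,10,-1)
E
```

```text
row max mm 8.4 deg 0.3; err goal 0.0000
{"travel":[-0.0002,-0.0017,0.0083],"dr":[0.0,0.0,-0.2],"gripper":-1}
{"travel":[-0.0001,-0.0018,0.0084],"dr":[0.1,0.0,-0.2],"gripper":-1}
{"travel":[-0.0002,-0.0017,0.0083],"dr":[-0.0,0.0,-0.3],"gripper":-1}
{"travel":[-0.0002,-0.0017,0.0083],"dr":[0.0,0.1,-0.2],"gripper":-1}
{"travel":[-0.0001,-0.0017,0.0084],"dr":[0.0,-0.0,-0.2],"gripper":-1}
{"travel":[-0.0002,-0.0017,0.0083],"dr":[0.1,-0.0,-0.2],"gripper":-1}
{"travel":[-0.0001,-0.0017,0.0084],"dr":[-0.0,-0.0,-0.3],"gripper":-1}
{"travel":[-0.0002,-0.0017,0.0083],"dr":[0.0,0.0,-0.2],"gripper":-1}
{"travel":[-0.0001,-0.0017,0.0083],"dr":[0.0,0.0,-0.2],"gripper":-1}
{"travel":[-0.0001,-0.0017,0.0084],"dr":[0.1,0.0,-0.2],"gripper":-1}
```

>>> play_rows --plan '[{"travel": [0, -0.004, 0.003], "dr": [0, 0, -0.4], "gripper": -1}, {"travel": [0, -0.004, 0.006], "dr": [0, 0, -0.4], "gripper": -1}, {"travel": [0, -0.004, 0.008], "dr": [0, 0, -0.4], "gripper": -1}, {"travel": [0, -0.003, 0.01], "dr": [0, 0, -0.4], "gripper": -1}, {"travel": [-0.001, -0.002, 0.012], "dr": [0, 0, -0.4], "gripper": -1}, {"travel": [0, 0, 0.012], "dr": [0, 0, -0.2], "gripper": -1}, {"travel": [0, 0, 0.012], "dr": [0, 0, 0], "gripper": -1}, {"travel": [0, 0, 0.01], "dr": [0, 0, 0], "gripper": -1}, {"travel": [0, 0, 0.007], "dr": [0, 0, 0], "gripper": -1}, {"travel": [0, 0, 0], "dr": [0, 0, 0], "gripper": -1}]'

```text
clock: 8.6
eef_pos: [0.5406, -0.1368, 0.0297]
tcp_rot: [2.356, -2.074, -0.015]
wrist_force: [0.1, -0.3, 0.5]
width: 0.0855
```

```bash
python3 - <<'E'
from h import *
R=tool(-83.6)
rows(gp([.5415,-.1412,.056],R),R,1,-1)
t=save('side','side4')
cv2.imwrite('pics/c4.png',cv2.resize(t[150:250,320:440],None,fx=5,fy=5,interpolation=cv2.INTER_CUBIC)[:,:,::-1])
E
```

```text
row max mm 7.6 deg 0.9; err goal 0.0000
{"travel":[0.0045,-0.0003,-0.0076],"dr":[0.5,0.3,0.9],"gripper":-1}
```

View pics/c4.png

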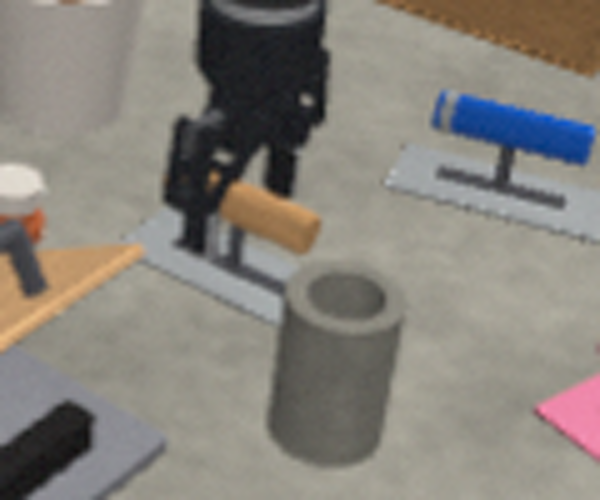

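The open fingers straddle the pale handle around the neck. I'll make a small correction and close.

>>> play_rows --plan '[{"travel": [0.0045, 0, -0.006], "dr": [0.4, 0.3, 0.9], "gripper": -1}, {"travel": [0, 0, 0], "dr": [0, 0, 0], "gripper": 0}, {"travel": [0, 0, 0], "dr": [0, 0, 0], "gripper": 1}, {"travel": [0, 0, 0], "dr": [0, 0, 0], "gripper": 1}, {"travel": [0, 0, 0], "dr": [0, 0, 0], "gripper": 1}, {"travel": [0, 0, 0], "dr": [0, 0, 0], "gripper": 1}, {"travel": [0, 0, 0], "dr": [0, 0, 0], "gripper": 1}, {"travel": [0, 0, 0], "dr": [0, 0, 0], "gripper": 1}]'

```text
clock: 9.32
eef_pos: [0.5441, -0.1417, 0.0402]
tcp_rot: [-2.339, 2.092, -0.008]
wrist_force: [0.1, 0.4, -0.5]
width: 0.026
```

```bash
cat >> h.py <<'E'
def pose():
    s=monitor.read_state(); return s['eef_pos'],Ro.from_rotvec(s['tcp_rot']).as_matrix(),s
E
python3 - <<'E'
from h import *
p,R,s=pose(); g=p-R[:,2]*G; print(s['clock'],p,s['width'],s['wrist_force'],'grasp',g); print(R)
np.savez('grasp.npz',p=p,R=R)
E
```

```text
9.3167 [ 0.54407836 -0.14167749  0.0401741 ] 0.026011290818237186 [ 0.07324839  0.4110795  -0.48707814] grasp [ 0.54396446 -0.14166329  0.05887374]
[[ 1.11105264e-01 -9.93789978e-01  6.09095656e-03]
 [-9.93807613e-01 -1.11111891e-01 -7.59556060e-04]
 [ 1.43161690e-03 -5.96884832e-03 -9.99981161e-01]]
```

```bash
cat >> h.py <<'E'
def place(xb,yb,zb,b):  # tool pose for trowel pose in board frame
    d=np.load('grasp.npz'); Rt0=np.c_[[np.cos(.112),np.sin(.112),0],[-np.sin(.112),np.cos(.112),0],[0,0,1]]; t0=np.array([.5415,-.1415,0])
    off=d['R'].T@(t0-d['p']); Rrel=d['R'].T@Rt0
    Bb=board(b); Rt=np.c_[-Bb[:,1],Bb[:,0],Bb[:,2]]; R=Rt@Rrel.T
    return H+Bb@np.array([xb,yb,zb])-R@off, R
E
python3 - <<'E'
from h import *
P,R=place(.050,0,.006,.50); print(P,R)
P2,R2=place(.06,0,.10,.50); print(P2)
p,R0,s=pose()
a=rows(p+[0,0,.15],R0,7,1)
b=rows([.585,.01,.24],tool(-40,.2),12,1,a)
b=rows(P2,R2,12,1,b)
E
```

```text
[0.60632471 0.15315753 0.10927014] [[ 0.87492779  0.0844607  -0.47683096]
 [ 0.07652567 -0.99641465 -0.03607869]
 [-0.47816858 -0.00492356 -0.87825427]]
[0.64247446 0.15634694 0.19655716]
row max mm 21.5 deg 0.0; err goal 0.0000
{"travel":[0.0,-0.0001,-0.0214],"dr":[-0.0,0.0,-0.0],"gripper":1}
{"travel":[0.0001,-0.0002,-0.0215],"dr":[0.0,0.0,0.0],"gripper":1}
{"travel":[-0.0,-0.0001,-0.0214],"dr":[0.0,0.0,0.0],"gripper":1}
{"travel":[0.0,-0.0001,-0.0214],"dr":[0.0,0.0,0.0],"gripper":1}
{"travel":[0.0001,-0.0001,-0.0214],"dr":[0.0,0.0,0.0],"gripper":1}
{"travel":[-0.0,-0.0002,-0.0215],"dr":[0.0,0.0,0.0],"gripper":1}
{"travel":[0.0,-0.0001,-0.0214],"dr":[0.0,0.0,0.0],"gripper":1}
row max mm 12.2 deg 3.7; err goal 0.0000
{"travel":[-0.0122,-0.0048,-0.0041],"dr":[-0.9,-0.4,-3.6],"gripper":1}
{"travel":[-0.0119,-0.0055,-0.0042],"dr":[-0.9,-0.4,-3.6],"gripper":1}
{"travel":[-0.0115,-0.0062,-0.0041],"dr":[-1.0,-0.4,-3.7],"gripper":1}
{"travel":[-0.0111,-0.0068,-0.0042],"dr":[-0.9,-0.4,-3.6],"gripper":1}
{"travel":[-0.0108,-0.0075,-0.0042],"dr":[-0.9,-0.4,-3.6],"gripper":1}
{"travel":[-0.010
[... 649 characters left out ...]
gripper":1}
{"travel":[-0.0019,-0.0133,0.0023],"dr":[-0.5,-1.4,-3.7],"gripper":1}
{"travel":[-0.0011,-0.0134,0.0022],"dr":[-0.5,-1.4,-3.8],"gripper":1}
{"travel":[-0.0,-0.0134,0.0021],"dr":[-0.6,-1.3,-3.7],"gripper":1}
{"travel":[0.0008,-0.0134,0.0019],"dr":[-0.5,-1.4,-3.7],"gripper":1}
{"travel":[0.0017,-0.0134,0.0018],"dr":[-0.5,-1.3,-3.7],"gripper":1}
{"travel":[0.0027,-0.0132,0.0016],"dr":[-0.6,-1.4,-3.7],"gripper":1}
{"travel":[0.0035,-0.0131,0.0014],"dr":[-0.5,-1.4,-3.7],"gripper":1}
{"travel":[0.0044,-0.0128,0.0012],"dr":[-0.5,-1.3,-3.8],"gripper":1}
{"travel":[0.0052,-0.0125,0.001],"dr":[-0.5,-1.4,-3.7],"gripper":1}
{"travel":[0.0061,-0.0121,0.0007],"dr":[-0.6,-1.4,-3.7],"gripper":1}
```

>>> play_rows --plan '[{"travel": [0, 0, -0.008], "dr": [0, 0, 0], "gripper": 1}, {"travel": [0, 0, -0.015], "dr": [0, 0, 0], "gripper": 1}, {"travel": [0, 0, -0.022], "dr": [0, 0, 0], "gripper": 1}, {"travel": [0, 0, -0.025], "dr": [0, 0, 0], "gripper": 1}, {"travel": [0, 0, -0.025], "dr": [0, 0, 0], "gripper": 1}, {"travel": [0, 0, -0.025], "dr": [0, 0, 0], "gripper": 1}, {"travel": [0, 0, -0.02], "dr": [0, 0, 0], "gripper": 1}, {"travel": [0, 0, -0.01], "dr": [0, 0, 0], "gripper": 1}]'

```text
clock: 9.98
eef_pos: [0.5366, -0.1405, 0.1926]
tcp_rot: [2.337, -2.091, -0.015]
wrist_force: [0.5, -0.1, -2.6]
width: 0.026
```

>>> play_rows --plan '[{"travel": [-0.012, -0.005, -0.004], "dr": [-0.9, -0.4, -3.6], "gripper": 1}, {"travel": [-0.012, -0.0055, -0.004], "dr": [-0.9, -0.4, -3.6], "gripper": 1}, {"travel": [-0.0115, -0.006, -0.004], "dr": [-1, -0.4, -3.7], "gripper": 1}, {"travel": [-0.011, -0.007, -0.004], "dr": [-0.9, -0.4, -3.6], "gripper": 1}, {"travel": [-0.011, -0.0075, -0.004], "dr": [-0.9, -0.4, -3.6], "gripper": 1}, {"travel": [-0.01, -0.008, -0.0045], "dr": [-0.9, -0.4, -3.6], "gripper": 1}, {"travel": [-0.01, -0.0085, -0.0045], "dr": [-1, -0.4, -3.7], "gripper": 1}, {"travel": [-0.0095, -0.009, -0.0045], "dr": [-0.9, -0.4, -3.6], "gripper": 1}, {"travel": [-0.0085, -0.0095, -0.0045], "dr": [-0.9, -0.4, -3.6], "gripper": 1}, {"travel": [-0.008, -0.01, -0.0045], "dr": [-0.9, -0.4, -3.6], "gripper": 1}, {"travel": [-0.0075, -0.0105, -0.0045], "dr": [-1, -0.4, -3.6], "gripper": 1}, {"travel": [-0.007, -0.011, -0.005], "dr": [-0.9, -0.4, -3.7], "gripper": 1}]'

```text
clock: 10.98
eef_pos: [0.5748, 0.0135, 0.251]
tcp_rot: [2.863, -0.995, -0.308]
wrist_force: [0.1, 0.5, -2.1]
width: 0.0264
```

```bash
python3 - <<'E'
from h import *
P2,R2=place(.06,0,.10,.50)
p,R,s=pose(); print(s['joints'],s['wrist_force'],s['wrist_torque'],s['width'])
b=rows(P2,R2,12,1)
E
```

```text
[ 0.0322565   0.52217461  0.29356504  1.56495198 -0.0158088   2.27367766] [ 0.1189958   0.54524729 -2.13338298] [ 0.07713675 -0.36653325 -0.01572004] 0.02640625942187264
row max mm 13.7 deg 3.6; err goal 0.0001
{"travel":[-0.0024,-0.0134,0.0029],"dr":[-0.5,-1.3,-3.6],"gripper":1}
{"travel":[-0.0014,-0.0136,0.0028],"dr":[-0.4,-1.2,-3.6],"gripper":1}
{"travel":[-0.0005,-0.0136,0.0028],"dr":[-0.5,-1.3,-3.6],"gripper":1}
{"travel":[0.0003,-0.0137,0.0027],"dr":[-0.4,-1.3,-3.6],"gripper":1}
{"travel":[0.0013,-0.0136,0.0025],"dr":[-0.5,-1.2,-3.5],"gripper":1}
{"travel":[0.0022,-0.0136,0.0024],"dr":[-0.4,-1.3,-3.6],"gripper":1}
{"travel":[0.0031,-0.0134,0.0022],"dr":[-0.5,-1.3,-3.6],"gripper":1}
{"travel":[0.004,-0.0132,0.002],"dr":[-0.4,-1.2,-3.6],"gripper":1}
{"travel":[0.0048,-0.0129,0.0019],"dr":[-0.5,-1.3,-3.6],"gripper":1}
{"travel":[0.0057,-0.0127,0.0016],"dr":[-0.5,-1.3,-3.6],"gripper":1}
{"travel":[0.0065,-0.0122,0.0013],"dr":[-0.4,-1.2,-3.6],"gripper":1}
{"travel":[0.0072,-0.0118,0.0012],"dr":[-0.5,-1.3,-3.6],"gripper":1}
```

>>> play_rows --plan '[{"travel": [-0.0025, -0.0135, 0.003], "dr": [-0.5, -1.3, -3.6], "gripper": 1}, {"travel": [-0.0015, -0.0135, 0.003], "dr": [-0.4, -1.3, -3.6], "gripper": 1}, {"travel": [-0.0005, -0.0135, 0.003], "dr": [-0.5, -1.3, -3.6], "gripper": 1}, {"travel": [0.0005, -0.0135, 0.0025], "dr": [-0.4, -1.3, -3.6], "gripper": 1}, {"travel": [0.0015, -0.0135, 0.0025], "dr": [-0.5, -1.3, -3.6], "gripper": 1}, {"travel": [0.002, -0.0135, 0.0025], "dr": [-0.4, -1.3, -3.6], "gripper": 1}, {"travel": [0.003, -0.0135, 0.002], "dr": [-0.5, -1.3, -3.6], "gripper": 1}, {"travel": [0.004, -0.013, 0.002], "dr": [-0.4, -1.2, -3.6], "gripper": 1}, {"travel": [0.005, -0.013, 0.002], "dr": [-0.5, -1.3, -3.6], "gripper": 1}, {"travel": [0.0055, -0.0125, 0.0015], "dr": [-0.5, -1.3, -3.6], "gripper": 1}, {"travel": [0.0065, -0.012, 0.0015], "dr": [-0.4, -1.3, -3.6], "gripper": 1}, {"travel": [0.007, -0.012, 0.001], "dr": [-0.5, -1.3, -3.6], "gripper": 1}]'

```text
clock: 11.98
eef_pos: [0.6413, 0.1631, 0.1975]
tcp_rot: [3.025, 0.195, -0.775]
wrist_force: [-55.0, -12.7, 32.0]
width: 0.0261
```

```bash
python3 - <<'E'
from h import *
P2,R2=place(.054,0,.04,.50)
p,R,s=pose(); print(s['joints'],s['wrist_force'],s['width'])
b=rows(P2,R2,6,1)
E
```

```text
[0.21897153 1.04031764 1.08984811 2.11763788 0.06204519 1.64521167] [-55.02964601 -12.69166468  32.02117213] 0.026118092963639785
row max mm 10.1 deg 0.4; err goal 0.0001
{"travel":[0.0011,0.0012,0.0101],"dr":[0.1,0.0,0.4],"gripper":1}
{"travel":[0.0011,0.0012,0.0101],"dr":[0.0,0.0,0.4],"gripper":1}
{"travel":[0.0012,0.0011,0.0101],"dr":[0.1,0.1,0.4],"gripper":1}
{"travel":[0.0011,0.0012,0.0101],"dr":[0.1,-0.0,0.4],"gripper":1}
{"travel":[0.0011,0.0012,0.0101],"dr":[0.0,0.0,0.4],"gripper":1}
{"travel":[0.0012,0.0012,0.0101],"dr":[0.1,0.0,0.4],"gripper":1}
```

A large unexpected force has appeared, and joint 4 is near its limit. I'll look before moving.

```bash
python3 - <<'E'
from h import *
s0=save('side','side5');t=save('top','top5')
cv2.imwrite('pics/c5.png',np.hstack([cv2.resize(s0[80:280,190:400],None,fx=2.6,fy=2.6)[:,:,::-1],cv2.resize(t[160:360,240:340],None,fx=2.6,fy=2.6)[:,:,::-1]])[:, :800])
p,R,s=pose(); print(s)
E
```

```text
{'clock': 12.0833, 'joints': array([0.22153351, 1.04510605, 1.08830735, 2.11395933, 0.06311657,
       1.64762004]), 'dq': array([-0.03000363, -0.06755168, -0.07333622,  0.04289992, -0.03290077,
        0.04293584]), 'tau': array([ -0.30208756, -77.70936012,  23.661654  ,   5.3771688 ,
         0.32626527,  -0.26321456]), 'eef_pos': array([0.64166683, 0.16523811, 0.1933111 ]), 'tcp_rot': array([ 3.02370726,  0.19467725, -0.77921493]), 'wrist_force': array([ 0.18307315,  0.60737867, -2.63326604]), 'wrist_torque': array([ 0.11854776, -0.74371147,  0.00834372]), 'width': 0.02618455719854269}
```

View pics/c5.png

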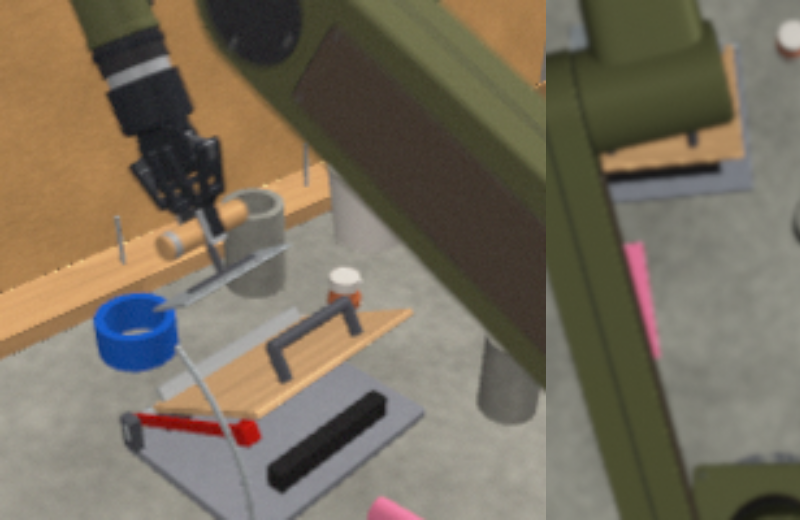

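No contact is visible and the force is back to just the trowel's weight, so it was a transient at the joint 4 limit. The blade is held across the slope above the board. Going lower relieves joint 4, so I continue slowly.

```bash
python3 - <<'E'
from h import *
P2,R2=place(.052,0,.035,.50)
b=rows(P2,R2,10,1)
E
```

```text
row max mm 6.3 deg 0.3; err goal 0.0000
{"travel":[0.0006,0.0009,0.0062],"dr":[0.0,0.0,0.2],"gripper":1}
{"travel":[0.0007,0.0009,0.0062],"dr":[0.1,0.1,0.3],"gripper":1}
{"travel":[0.0006,0.0009,0.0062],"dr":[0.0,-0.0,0.2],"gripper":1}
{"travel":[0.0006,0.001,0.0062],"dr":[0.1,0.0,0.2],"gripper":1}
{"travel":[0.0007,0.0009,0.0063],"dr":[0.0,0.0,0.3],"gripper":1}
{"travel":[0.0006,0.0009,0.0062],"dr":[0.0,0.1,0.2],"gripper":1}
{"travel":[0.0006,0.0009,0.0062],"dr":[0.1,0.0,0.2],"gripper":1}
{"travel":[0.0007,0.0009,0.0062],"dr":[0.0,0.0,0.3],"gripper":1}
{"travel":[0.0006,0.001,0.0062],"dr":[0.1,0.1,0.2],"gripper":1}
{"travel":[0.0007,0.0009,0.0062],"dr":[0.0,-0.0,0.2],"gripper":1}
```

>>> play_rows --plan '[{"travel": [0.0005, 0.001, 0.003], "dr": [0, 0, 0.2], "gripper": 1}, {"travel": [0.0005, 0.001, 0.006], "dr": [0.1, 0, 0.3], "gripper": 1}, {"travel": [0.0005, 0.001, 0.006], "dr": [0, 0, 0.2], "gripper": 1}, {"travel": [0.0005, 0.001, 0.007], "dr": [0.1, 0, 0.3], "gripper": 1}, {"travel": [0.0005, 0.001, 0.007], "dr": [0, 0, 0.2], "gripper": 1}, {"travel": [0.0005, 0.001, 0.007], "dr": [0.1, 0, 0.3], "gripper": 1}, {"travel": [0.0005, 0.001, 0.007], "dr": [0, 0, 0.2], "gripper": 1}, {"travel": [0.0005, 0.001, 0.007], "dr": [0.1, 0, 0.3], "gripper": 1}, {"travel": [0.0005, 0.001, 0.006], "dr": [0, 0, 0.2], "gripper": 1}, {"travel": [0.0005, 0, 0.003], "dr": [0, 0, 0.2], "gripper": 1}]'

```text
clock: 12.92
eef_pos: [0.6112, 0.1432, 0.147]
tcp_rot: [3.02, 0.095, -0.772]
wrist_force: [-0.5, 0.2, -3.2]
width: 0.0261
```

```bash
python3 - <<'E'
from h import *
p,R,s=pose(); print(s['joints'],s['wrist_force'],s['dq'])
d=np.load('grasp.npz'); 
t0=np.array([.5415,-.1415,0]); T=p+R@(d['R'].T@(t0-d['p'])); print('trowel in board',(T-H)@board(.5))
P2,R2=place(.052,0,.014,.50)
rows(P2,R2,6,1)
s0=save('side','side6')
cv2.imwrite('pics/c6.png',cv2.resize(s0[150:280,220:370],None,fx=4.5,fy=4.5,interpolation=cv2.INTER_CUBIC)[:,:,::-1])
E
```

```text
[0.2002121  0.91219475 0.67674854 1.83317545 0.05851944 1.69296119] [-0.46284972  0.22288081 -3.16366511] [-0.015485   -0.07222605 -0.18911724 -0.12459769 -0.00311369  0.05721789]
trowel in board [0.06474376 0.01043066 0.04101596]
row max mm 4.6 deg 0.3; err goal 0.0001
{"travel":[0.0021,-0.0018,0.0045],"dr":[0.0,0.0,-0.2],"gripper":1}
{"travel":[0.002,-0.0017,0.0045],"dr":[0.0,0.0,-0.2],"gripper":1}
{"travel":[0.0021,-0.0018,0.0045],"dr":[0.0,0.1,-0.3],"gripper":1}
{"travel":[0.0021,-0.0017,0.0045],"dr":[0.0,-0.0,-0.2],"gripper":1}
{"travel":[0.0021,-0.0017,0.0045],"dr":[0.1,0.0,-0.2],"gripper":1}
{"travel":[0.002,-0.0017,0.0046],"dr":[-0.0,0.0,-0.2],"gripper":1}
```

View pics/c6.png

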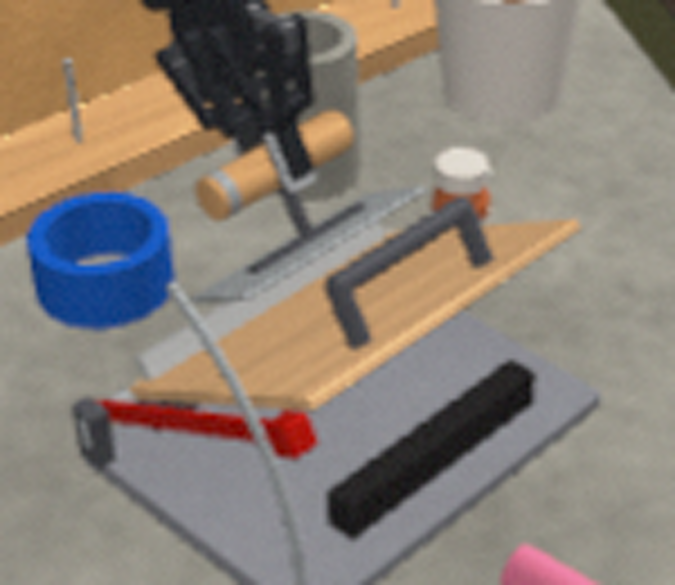

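```bash
python3 - <<'E'
from h import *
p,R,s=pose(); B=board(.5)
d=np.load('grasp.npz'); t0=np.array([.5415,-.1415,0]); T=p+R@(d['R'].T@(t0-d['p'])); Rt0=np.c_[[np.cos(.112),np.sin(.112),0],[-np.sin(.112),np.cos(.112),0],[0,0,1]]
Rt=R@d['R'].T@Rt0
pts=np.array([[.053,0,.055],[-.053,0,.055],[.075,.03,.004],[-.075,.03,.004],[.075,-.03,.004],[-.075,-.03,.004]])
f=lambda W:((proj('side',W)-[220,150]+.5)*4.5-.5).round(0)
print(f(T+pts@Rt.T)); print('ledge foot/top ends',f(H+np.array([[.016,-.1,.022],[.016,.1,.022],[.19,-.11,.006],[.19,.11,.006],[.165,-.05,.041],[.165,.05,.041]])@B.T))
E
```

```text
[[210. 201.]
 [342. 128.]
 [243. 296.]
 [426. 186.]
 [188. 296.]
 [368. 190.]]
ledge foot/top ends [[141. 357.]
 [376. 214.]
 [312. 404.]
 [579. 221.]
 [341. 290.]
 [464. 212.]]
```

>>> play_rows --plan '[{"travel": [0.002, -0.002, 0.003], "dr": [0, 0, -0.2], "gripper": 1}, {"travel": [0.0025, -0.002, 0.004], "dr": [0, 0, -0.2], "gripper": 1}, {"travel": [0.0025, -0.002, 0.004], "dr": [0, 0, -0.2], "gripper": 1}, {"travel": [0.002, -0.002, 0.004], "dr": [0, 0, -0.2], "gripper": 1}, {"travel": [0.002, -0.0015, 0.004], "dr": [0, 0, -0.2], "gripper": 1}, {"travel": [0.001, -0.001, 0.003], "dr": [0, 0, -0.2], "gripper": 1}, {"travel": [0, 0, 0], "dr": [0, 0, 0], "gripper": 1}]'

```text
clock: 13.55
eef_pos: [0.6102, 0.1535, 0.122]
tcp_rot: [3.025, 0.127, -0.77]
wrist_force: [-0.4, 0.3, -2.4]
width: 0.0259
```

```bash
cat >> h.py <<'E'
def inboard(b=.5):
    p,R,s=pose(); d=np.load('grasp.npz'); t0=np.array([.5415,-.1415,0]); T=p+R@(d['R'].T@(t0-d['p'])); print('trowel in board',((T-H)@board(b)).round(4),'F',s['wrist_force'].round(1),'tau',s['wrist_torque'].round(2),s['joints'].round(3))
E
python3 - <<'E'
from h import *
inboard()
P2,R2=place(.051,0,.006,.50)
rows(P2,R2,5,1)
E
```

```text
trowel in board [ 0.0527 -0.      0.019 ] F [-0.4  0.3 -2.4] tau [ 0.07 -0.67  0.  ] [0.213 0.919 0.628 1.775 0.065 1.684]
row max mm 2.6 deg 0.1; err goal 0.0000
{"travel":[0.0003,0.0,0.0026],"dr":[0.0,-0.0,-0.0],"gripper":1}
{"travel":[0.0004,0.0,0.0026],"dr":[0.0,-0.0,-0.1],"gripper":1}
{"travel":[0.0003,0.0001,0.0026],"dr":[0.0,-0.0,0.0],"gripper":1}
{"travel":[0.0004,-0.0,0.0026],"dr":[0.0,-0.0,-0.0],"gripper":1}
{"travel":[0.0003,0.0,0.0026],"dr":[0.0,-0.0,-0.0],"gripper":1}
```

The predicted points match the picture (handle end predicted (210,201), seen (213,198)). I descend to contact.

>>> play_rows --plan '[{"travel": [0.0003, 0, 0.0025], "dr": [0, 0, 0], "gripper": 1}, {"travel": [0.0003, 0, 0.0025], "dr": [0, 0, 0], "gripper": 1}, {"travel": [0.0003, 0, 0.0025], "dr": [0, 0, 0], "gripper": 1}, {"travel": [0, 0, 0.0015], "dr": [0, 0, 0], "gripper": 1}, {"travel": [0, 0, 0], "dr": [0, 0, 0], "gripper": 1}]'

```text
clock: 13.97
eef_pos: [0.6061, 0.1536, 0.112]
tcp_rot: [3.024, 0.128, -0.772]
wrist_force: [0.3, 0.1, -3.1]
width: 0.0262
```

```bash
python3 - <<'E'
from h import *
inboard()
E
```

```text
trowel in board [ 0.0515 -0.0004  0.0083] F [ 0.3  0.1 -3.1] tau [ 0.08 -0.71  0.02] [0.215 0.914 0.592 1.744 0.065 1.685]
```

>>> play_rows --plan '[{"travel": [0, 0, 0.0015], "dr": [0, 0, 0], "gripper": 1}, {"travel": [0, 0, 0.001], "dr": [0, 0, 0], "gripper": 1}, {"travel": [0, 0, 0], "dr": [0, 0, 0], "gripper": 1}]'

```text
clock: 14.22
eef_pos: [0.6054, 0.1534, 0.111]
tcp_rot: [3.026, 0.127, -0.768]
wrist_force: [-0.3, 0.6, -2.0]
width: 0.0264
```

```bash
python3 - <<'E'
from h import *
inboard()
E
```

```text
trowel in board [ 0.0515 -0.0003  0.0071] F [-0.3  0.6 -2. ] tau [ 0.07 -0.66 -0.02] [0.215 0.911 0.583 1.736 0.065 1.685]
```

>>> play_rows --plan '[{"travel": [0, 0, 0.0015], "dr": [0, 0, 0], "gripper": 1}, {"travel": [0, 0, 0.0015], "dr": [0, 0, 0], "gripper": 1}, {"travel": [0, 0, 0], "dr": [0, 0, 0], "gripper": 1}]'

```text
clock: 14.47
eef_pos: [0.6053, 0.1533, 0.111]
tcp_rot: [3.029, 0.127, -0.761]
wrist_force: [-0.1, 0.3, -2.2]
width: 0.0263
```

```bash
python3 - <<'E'
from h import *
inboard()
E
```

```text
trowel in board [ 0.0515 -0.0002  0.007 ] F [-0.1  0.3 -2.2] tau [ 0.03 -0.71  0.03] [0.214 0.905 0.573 1.727 0.065 1.685]
```

>>> play_rows --plan '[{"travel": [0, 0, 0.002], "dr": [0, -0.5, 0], "gripper": 1}]'

```text
clock: 14.55
eef_pos: [0.6049, 0.1532, 0.1107]
tcp_rot: [3.026, 0.127, -0.771]
wrist_force: [5.0, 0.5, 13.2]
width: 0.0264
```

```bash
python3 - <<'E'
from h import *
inboard(); print(monitor.read_state()['eef_pos'])
E
```

```text
trowel in board [ 0.0519 -0.0002  0.0065] F [ 5.   0.5 13.2] tau [-0.05 -0.53  0.03] [0.214 0.911 0.581 1.736 0.066 1.684]
[0.60486804 0.15322016 0.11066175]
```

Contact is confirmed: about 15 N along the board's normal, at z of 6.5 mm in the board's frame. I release gently.

>>> play_rows --plan '[{"travel": [0, 0, 0], "dr": [0, 0, 0], "gripper": 1}, {"travel": [0, 0, 0], "dr": [0, 0, 0], "gripper": 0.3}, {"travel": [0, 0, 0], "dr": [0, 0, 0], "gripper": 0.1}, {"travel": [0, 0, 0], "dr": [0, 0, 0], "gripper": -0.2}, {"travel": [0, 0, 0], "dr": [0, 0, 0], "gripper": -0.5}, {"travel": [0, 0, 0], "dr": [0, 0, 0], "gripper": -1}, {"travel": [0, 0, 0], "dr": [0, 0, 0], "gripper": -1}, {"travel": [0, 0, 0], "dr": [0, 0, 0], "gripper": -1}]'

```text
clock: 15.22
eef_pos: [0.6034, 0.1531, 0.1099]
tcp_rot: [3.024, 0.127, -0.778]
wrist_force: [0.6, -0.4, 0.6]
width: 0.0856
```

```bash
python3 - <<'E'
from h import *
inboard(); print(monitor.read_state()['width']); s0=save('side','side7')
cv2.imwrite('pics/c7.png',cv2.resize(s0[150:280,220:370],None,fx=4.5,fy=4.5,interpolation=cv2.INTER_CUBIC)[:,:,::-1])
E
```

```text
trowel in board [ 0.0531 -0.0003  0.0052] F [ 0.6 -0.4  0.6] tau [ 0.04 -0.37 -0.02] [0.214 0.912 0.58  1.738 0.067 1.684]
0.08563095363604555
```

View pics/c7.png

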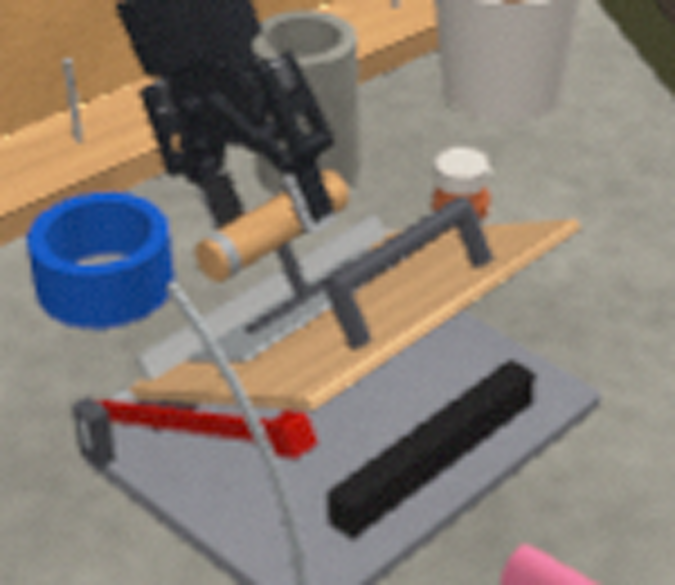

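>>> play_rows --plan '[{"travel": [0, 0, -0.005], "dr": [0, 0, 0], "gripper": -1}, {"travel": [0, 0, -0.009], "dr": [0, 0, 0], "gripper": -1}, {"travel": [0, 0, -0.01], "dr": [0, 0, 0], "gripper": -1}, {"travel": [0, 0, -0.01], "dr": [0, 0, 0], "gripper": -1}, {"travel": [0, 0, -0.01], "dr": [0, 0, 0], "gripper": -1}, {"travel": [0, 0, -0.01], "dr": [0, 0, 0], "gripper": -1}, {"travel": [0, 0, -0.015], "dr": [0, 3, 0], "gripper": -1}, {"travel": [0, 0, -0.02], "dr": [0, 4, 0], "gripper": -1}, {"travel": [0, 0, -0.02], "dr": [0, 4, 0], "gripper": -1}, {"travel": [0, 0, -0.02], "dr": [0, 4, 0], "gripper": -1}, {"travel": [0, 0, -0.02], "dr": [0, 4, 0], "gripper": -1}, {"travel": [0, 0, -0.01], "dr": [0, 2, 0], "gripper": -1}]'

```text
clock: 16.27
eef_pos: [0.6696, 0.1576, 0.2548]
tcp_rot: [3.129, 0.128, -0.211]
wrist_force: [0.9, 1.1, 1.2]
width: 0.0853
```

```bash
python3 - <<'E'
from h import *
s0=save('side','side8'); t=save('top','top8'); p,R,s=pose(); print(p,s['wrist_force'],s['joints'])
cv2.imwrite('pics/c8.png',np.hstack([cv2.resize(s0[150:280,220:340],None,fx=4.5,fy=4.5,interpolation=cv2.INTER_CUBIC)[:,:,::-1],cv2.resize(t[165:295,230:285],None,fx=4.5,fy=4.5,interpolation=cv2.INTER_CUBIC)[:,:,::-1]]))
B=board(.505)
f=lambda W:((proj('side',W)-[220,150]+.5)*4.5-.5).round(0)
for x in(.046,.052):
    q=np.array([[-.0005,-.053,.055],[0,.053,.055],[.03,-.075,.004],[.03,.075,.004],[-.03,-.075,.004]])+[x,0,.006]
    print(x,f(H+q@B.T).tolist())
h=cv2.cvtColor(cv2.imread('pics/side8.png'),cv2.COLOR_BGR2HSV); m=((((h[:,:,0]<6)|(h[:,:,0]>176))&(h[:,:,1]>170)&(h[:,:,2]>60))).astype(np.uint8); m[:,320:]=0
c,l,st,ce=cv2.connectedComponentsWithStats(m); print([(a[4],b.round(1)) for a,b in zip(st[1:],ce[1:]) if a[4]>30])
E
```

```text
[0.66902328 0.15759857 0.25559554] [-0.01932872  0.83991546  0.00520505] [0.22146816 0.68101257 0.61237665 1.63613555 0.02119471 1.70861355]
0.046 [[202.0, 263.0], [331.0, 188.0], [236.0, 357.0], [414.0, 244.0], [181.0, 355.0]]
0.052 [[208.0, 262.0], [337.0, 188.0], [242.0, 358.0], [420.0, 244.0], [186.0, 355.0]]
[(np.int32(127), array([259.1, 242.7])), (np.int32(75), array([284.2, 246. ]))]
```

View pics/c8.png

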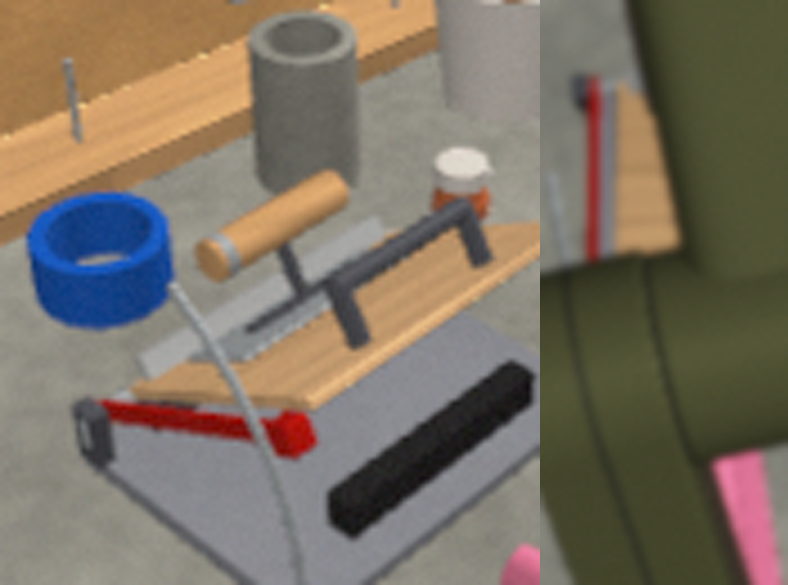

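The trowel lies on the board, with its handle end at (212,258) and near blade corner at (242,357). That fits x of about 52 to 54 mm, and the pointer hasn't moved. I'll clear the arm and measure the gap to the ledge numerically in the top view.

>>> play_rows --plan '[{"travel": [-0.01, 0.02, -0.01], "dr": [0, 0, 0], "gripper": -1}, {"travel": [-0.015, 0.03, -0.005], "dr": [0, 0, 0], "gripper": -1}, {"travel": [-0.015, 0.03, 0], "dr": [0, 0, 0], "gripper": -1}, {"travel": [-0.015, 0.03, 0], "dr": [0, 0, 0], "gripper": -1}, {"travel": [-0.015, 0.03, 0], "dr": [0, 0, 0], "gripper": -1}, {"travel": [-0.015, 0.03, 0], "dr": [0, 0, 0], "gripper": -1}, {"travel": [-0.015, 0.03, 0], "dr": [0, 0, 0], "gripper": -1}, {"travel": [-0.015, 0.03, 0], "dr": [0, 0, 0], "gripper": -1}, {"travel": [-0.015, 0.03, 0], "dr": [0, 0, 0], "gripper": -1}, {"travel": [-0.015, 0.03, 0], "dr": [0, 0, 0], "gripper": -1}, {"travel": [-0.01, 0.02, 0], "dr": [0, 0, 0], "gripper": -1}, {"travel": [0, 0.01, 0], "dr": [0, 0, 0], "gripper": -1}]'

```text
clock: 17.37
eef_pos: [0.5366, -0.184, 0.2764]
tcp_rot: [-3.121, -0.143, 0.279]
wrist_force: [1.5, -0.0, 0.4]
width: 0.0855
```

```bash
python3 - <<'E'
from h import *
for n in('side','top'):
    im=np.mean([eyes.grab_frame(n).astype(np.float32) for _ in range(4)],0).astype(np.float32); np.save(f'pics/{n}9.npy',im)
    B=board(.505); xs=np.arange(0,.212,.004)
    sat=(im[:,:,0]-im[:,:,2])  # wood: red-blue large, metal small
    def prof(y0,y1,z):
        return np.mean([cv2.remap(sat,*[proj(n,H+np.c_[xs,np.full_like(xs,y),np.full_like(xs,z)]@B.T)[:,k].astype(np.float32).reshape(1,-1) for k in(0,1)],cv2.INTER_LINEAR)[0] for y in np.linspace(y0,y1,9)],0)
    print(n,'through blade y-72..-58',list(zip((xs*1e3).astype(int),prof(-.072,-.058,.010).astype(int))))
    print(n,'blade other end',list(zip((xs*1e3).astype(int)[:30],prof(.060,.072,.010).astype(int)[:30])))
    print(n,'beside y-105..-85',list(zip((xs*1e3).astype(int),prof(-.098,-.085,.006).astype(int))))
E
```

```text
side through blade y-72..-58 [(np.int64(0), np.int64(2)), (np.int64(4), np.int64(2)), (np.int64(8), np.int64(2)), (np.int64(12), np.int64(2)), (np.int64(16), np.int64(1)), (np.int64(20), np.int64(0)), (np.int64(24), np.int64(-1)), (np.int64(28), np.int64(-2)), (np.int64(32), np.int64(-3)), (np.int64(36), np.int64(-3)), (np.int64(40), np.int64(-3)), (np.int64(44), np.int64(-4)), (np.int64(48), np.int64(-4)), (np.int64(52), np.int64(-4)), (np.int64(56), np.int64(-4)), (np.int64(60), np.int64(-3)), (np.int64(64), np.int64(-3)), (np.int64(68), np.int64(-3)), (np.int64(72), np.int64(-3)), (np.int64(76), np.int64(-4)), (np.int64(80), np.int64(-3)), (np.int64(84), np.int64(0)), (np.int64(88), np.int64(13)), (np.int64(92), np.int64(38)), (np.int64(96), np.int64(62)), (np.int64(100), np.int64(75)), (np.int64(104), np.int64(79)), (np.int64(108), np.int64(80)), (np.int64(112), np.int64(81)), (np.int64(116), np.int64(82)), (np.int64(120), np.int64(83)), (np.int64(124), np.int64(83)), (np.int64(128), np.int64(84)), (np.int64(132), np.int64(85)), (np.int64(136), np.int64(85)), (np.int64(140), np.i
[... 6573 characters left out ...]
, np.int64(85)), (np.int64(124), np.int64(85)), (np.int64(128), np.int64(85)), (np.int64(132), np.int64(85)), (np.int64(136), np.int64(84)), (np.int64(140), np.int64(83)), (np.int64(144), np.int64(84)), (np.int64(148), np.int64(86)), (np.int64(152), np.int64(87)), (np.int64(156), np.int64(87)), (np.int64(160), np.int64(86)), (np.int64(164), np.int64(84)), (np.int64(168), np.int64(83)), (np.int64(172), np.int64(84)), (np.int64(176), np.int64(86)), (np.int64(180), np.int64(88)), (np.int64(184), np.int64(88)), (np.int64(188), np.int64(82)), (np.int64(192), np.int64(58)), (np.int64(196), np.int64(19)), (np.int64(200), np.int64(-4)), (np.int64(204), np.int64(-11)), (np.int64(208), np.int64(-11))]
```

The top-view edges put the blade's middle at x of about 53 mm (allowed 40 to 58), skewed by about 0.02 rad. Board and pointer haven't moved since release, and the arm is clear, so I hand in.

```bash
python3 -c "
from h import *
s=monitor.read_state(); print(s['clock'],s['wrist_force'],np.abs(s['dq']).max()); print(ticket.sign_off())"
```

```text
17.7667 [-0.74478903  0.15681929  0.09104072] 0.007089240408039318
the job is handed in; nothing more can be done
None
```

I folded the board up to the pointer's slope and let go. Then I laid the pale-handled trowel on it near the ledge and handed the job in at 17.8 s. Sign-off gives no verdict, so the figures below are my own measurements.

- **Slope:** the side camera put the board at about 0.505 rad after release, against about 0.49 rad for the pointer. The arm's own estimate, just before letting go, was 0.48 rad. Both are well within the 0.08 rad allowed. The pointer's end block had not moved in the picture.
- **Trowel:** it lies on the board with its middle at x of about 53 mm (allowed 40 to 58). Skew is about 0.02 rad, and sideways it is within a few mm of the midline by the placing pose and side view. Contact was about 15 N along the board's normal before I opened the gripper, and it settled without dropping.
- **Measurement spread:** single readings of x ran from about 51 to 55 mm. I take the result as good to about 2 mm.
- **Force spike:** on the way to the board the wrist force briefly read about 65 N (limit 120 N), with joint 4 at 2.118 rad against its 2.12 limit. The picture showed no contact and the force was back to normal at the next reading. I take it as a jolt at the joint limit.
- **Bystanders:** I touched none that I know of, but I did not measure their positions again at the end.

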